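# Decontaminate the called-for size of tube adapter

## Robot

A 6-joint arm with a two-finger parallel gripper is mounted at the origin on the work surface. World frame = base frame: x ahead of the robot, y to its left, z up, the work surface at z = 0. Lengths are in mm, angles in degrees, forces in N, time in s.
With the tool pointing down it reaches from about 350 to 850 mm from the base axis. Payload 8.1 kg.
Tool frame: the origin (TCP) lies on the centre line of the jaws, within the pads' length; the fingertips stand 14 mm ahead of it and the grasp point (between the pads) lies 5 mm behind it; z points along the fingers, y is the line along which they close (so a half turn about z gives the same grasp; the last joint's range is limited). The gripper opens to 85 mm and grips with 20 to 120 N. Pads are 22 mm wide; open, the fingers measure 114 mm over their backs; the gripper's body (76 mm by 85 mm) begins 54 mm behind the grasp point. The pads swing forward as they close: fully open they stand 13 mm farther back than shut.
Start: joints at [67.643, 7.471, 85.268, -0, 87.261, -4.893], TCP at [180.04, 572.356, 245.292] pointing down, gripper open.
Joint ranges: [-169.43, 169.43], [-51.17, 129.36], [1.28, 143.12], [-76.62, 256.62], [0, 156.53], [-152.29, 152.29]. Speed limits (degrees/s): [136.94, 136.94, 159.86, 180, 180, 180].

## Interface

Orientations are given as [roll, pitch, yaw] about the fixed x, y, z axes, in that order (R = Rz(yaw) Ry(pitch) Rx(roll)).
In Python, from bench import sense, snapshot, camera_info, hand_in gives the robot as it stands. The module is installed in compiled form; this text tells all that it offers.
- The arm moves only by the tool apply_moves, never from a script. Its argument "deltas" is a list of rows, each a list of 7 numbers: the shift along the tool's x, y, z scaled (see below), then the turn, a rotation vector about the tool's x, y, z scaled (see below), then the opening, from 0 (shut) to 1 (fully open). In form: [[dx, dy, dz, ax, ay, az, claw], ...]. A call has 1 to 8 rows; each row shifts and turns the commanded pose from where the row before left it, along the tool's axes as they then stand; what a row does not reach is not made up. The controller multiplies each number of a shift by 0.03 m and each number of a turn by 0.08 rad. A row lasts 1/8 s, in which the tool goes at most 62.5 mm and 10.7 degrees, less where a joint would pass 70% of its speed; a pose out of reach is approached as far as the arm can. A call with a number of a shift or a turn outside -1 to 1 is refused whole. A call with a gripper value outside its range is refused whole. The fingers move at their own pace and stop on an object; "grip_force" is the grip in N (left out, the last holds). Time passes only in rows, so rows that do not move let the fingers close. It gives the time, the measured TCP pose, the force, the opening and the grip force at its end, in the units of the state.
- sense(): the state, without advancing time (a new reading comes with each control period).
- snapshot(name): name is "scene" or "side" or "wrist"; returns the picture (384x512x3 uint8, red, green, blue); there is no depth.
- camera_info(name): a dict with "vertical_fov" (degrees; the focal length in pixels is half the picture's height over the tangent of half this angle, whatever the lens; pixels are square), "cx", "cy" (the principal point, pixels), "k1" (the pictures are not rectified: a ray, as slopes to the right and down, at radius r is drawn at 1 + k1 r^2 times it, then the intrinsics apply), "origin" and "rotation" of the camera in the world; the wrist camera has in their place "tool_from_camera" (4x4, takes a point from camera to tool coordinates, whose origin is the TCP and whose axes are the flange's). Camera axes: x right, y up, looking along -z (the intrinsics and any distortion apply to the point x, -y, -z); pixel columns grow to the right and rows downward; lengths in mm; the calibration is good to about 2 mm. A picture is of the moment at which its call begins: read the wrist's pose just before it. camera_info takes no time and is no camera call.
- hand_in(): hands the job in; it is judged then, once.
The state is a dict: "time": time; "joint_pos": joint angles; "qd": joint speeds; "joint_efforts": joint torques, N m; "tool_pos": TCP position; "tcp_rot": TCP orientation; "ft_force": force on the tool from outside, world axes, zero at the start; "wrist_torque": the same for the moment, N m; "finger_gap": finger opening in mm; "grip_force": force on a finger pad.
Only numpy, scipy, OpenCV 4.12 (cv2) and the standard library are available. Lean on these libraries where they do the work, as an engineer would, in place of code of your own. Each camera call takes 0.05 s, during which the arm holds its last target. There are 200 camera calls.

## Task

Tip the blue basket out of the white UV cabinet and put into it every orange tube adapter of the same size as the aluminium master standing on the yellow square, and no other size; adapters of the other sizes stay on the bench. Then push the basket fully shut and then press the green start button, all without knocking the bottle or the tip box aside.

Things in the scene. Friction and masses are not known exactly. Their poses are not given: they have to be found in the camera images.
- uvbox: White UV cabinet fixed to the bench, 130 deep x 270 wide x 156 mm high. Origin on the bench under the middle of its front face; x points into the cabinet (away from the robot), z up. A blue basket tips out of its front about a bottom hinge: axis along the cabinet's y, 15 mm above this origin. With the basket shut the roof covers it and nothing can be put in.
- bin (a joint): Tilt of the blue basket in rad: 0 fully shut, 0.9 fully tipped out (a stop); starts shut or up to 0.12 ajar. Stiff hinge (about 0.35 N m): it stays where it is left. Opening moves the handle towards the robot and down.
- bin_handle (a point): Middle of the handle: round steel bar 12 mm thick, 140 long along the cabinet's y, on end stalks, 170 mm from the hinge axis (4 mm to the front), 35 mm beyond the front panel's top edge with free space between. Shut: 185 mm above the bench, 29 above the roof; open: about 135 mm in front of the hinge, 118 above the bench. Can be pinched from above; turns between the fingers.
- bin_mid (a point): Middle of the basket's inner floor, turns with it (shut: x away from the robot, z up). Inside 90 deep (x -47 to +43) x 236 mm wide (y); front panel 135 mm high, back wall 80, sides 80 to 125. Fully out, the mouth from above runs from 105 mm in front of the hinge (panel's edge, 93 mm above the bench) back to the roof; things put in slide down into the corner of panel and floor.
- start (a joint): Green start button on the cabinet roof, travel in m: 0 released, 0.006 fully pressed; springs back; about 5 N to press fully. It counts as pressed from 0.004.
- start_top (a point): Middle of the top face of the start button, 32 mm across; press straight down.
- call_spot (a point): Middle of the yellow 64 mm square on the grey size board (75 x 230 x 6 mm, fixed to the bench beyond the adapters), on the board's top face. The aluminium master that stands here shows the size called for.
- master_s: Fixed aluminium size master of the small adapter (24 mm sleeve, 36 mm tall), on the size board; origin in the middle of its underside. One of the three masters stands on the yellow square, the other two on grey.
- master_m: Fixed aluminium size master of the medium adapter (32 mm sleeve, 44 mm tall), on the size board; origin in the middle of its underside. One of the three masters stands on the yellow square, the other two on grey.
- master_l: Fixed aluminium size master of the large adapter (40 mm sleeve, 52 mm tall), on the size board; origin in the middle of its underside. One of the three masters stands on the yellow square, the other two on grey.
- s1: Loose small orange tube adapter, may be absent: round sleeve 24 mm across on a square foot 30 mm wide and 5 mm thick, 36 mm tall in all, standing on the bench; 20 to 80 g. Origin in the middle of the underside of the foot, z up along the sleeve.
- s2: Loose small orange tube adapter, may be absent: round sleeve 24 mm across on a square foot 30 mm wide and 5 mm thick, 36 mm tall in all, standing on the bench; 20 to 80 g. Origin in the middle of the underside of the foot, z up along the sleeve.
- s3: Loose small orange tube adapter, may be absent: round sleeve 24 mm across on a square foot 30 mm wide and 5 mm thick, 36 mm tall in all, standing on the bench; 20 to 80 g. Origin in the middle of the underside of the foot, z up along the sleeve.
- s4: Loose small orange tube adapter, may be absent: round sleeve 24 mm across on a square foot 30 mm wide and 5 mm thick, 36 mm tall in all, standing on the bench; 20 to 80 g. Origin in the middle of the underside of the foot, z up along the sleeve.
- m1: Loose medium orange tube adapter, may be absent: round sleeve 32 mm across on a square foot 40 mm wide and 5 mm thick, 44 mm tall in all, standing on the bench; 20 to 80 g. Origin in the middle of the underside of the foot, z up along the sleeve.
- m2: Loose medium orange tube adapter, may be absent: round sleeve 32 mm across on a square foot 40 mm wide and 5 mm thick, 44 mm tall in all, standing on the bench; 20 to 80 g. Origin in the middle of the underside of the foot, z up along the sleeve.
- m3: Loose medium orange tube adapter, may be absent: round sleeve 32 mm across on a square foot 40 mm wide and 5 mm thick, 44 mm tall in all, standing on the bench; 20 to 80 g. Origin in the middle of the underside of the foot, z up along the sleeve.
- m4: Loose medium orange tube adapter, may be absent: round sleeve 32 mm across on a square foot 40 mm wide and 5 mm thick, 44 mm tall in all, standing on the bench; 20 to 80 g. Origin in the middle of the underside of the foot, z up along the sleeve.
- l1: Loose large orange tube adapter, may be absent: round sleeve 40 mm across on a square foot 50 mm wide and 5 mm thick, 52 mm tall in all, standing on the bench; 20 to 80 g. Origin in the middle of the underside of the foot, z up along the sleeve.
- l2: Loose large orange tube adapter, may be absent: round sleeve 40 mm across on a square foot 50 mm wide and 5 mm thick, 52 mm tall in all, standing on the bench; 20 to 80 g. Origin in the middle of the underside of the foot, z up along the sleeve.
- l3: Loose large orange tube adapter, may be absent: round sleeve 40 mm across on a square foot 50 mm wide and 5 mm thick, 52 mm tall in all, standing on the bench; 20 to 80 g. Origin in the middle of the underside of the foot, z up along the sleeve.
- l4: Loose large orange tube adapter, may be absent: round sleeve 40 mm across on a square foot 50 mm wide and 5 mm thick, 52 mm tall in all, standing on the bench; 20 to 80 g. Origin in the middle of the underside of the foot, z up along the sleeve.
- bottle: Bystander: white reagent bottle with an orange cap, 56 mm across, 130 mm high, origin under its middle; leave alone.
- tipbox: Bystander: red box of yellow pipette tips, 120 x 85 x 61 mm, origin under its middle; leave alone.
Not all that is in view belongs to the job. What is shaped like the l3 but pink or turquoise is not meant.

How it is judged:
By the outcome, as a careful person would: the job done as asked, in the order asked, and still so for the second after the job is handed in, with the robot touching nothing.
Of s1, s2, s3, s4 only 3 to 4 are there at a start; the rules pass over those that are not, and their reading is None.
Of m1, m2, m3, m4 only 3 to 4 are there at a start; the rules pass over those that are not, and their reading is None.
Of l1, l2, l3, l4 only 3 to 4 are there at a start; the rules pass over those that are not, and their reading is None.
At some moment in a run one of s1, s2, s3, m1, m2, m3, l1, l2, l3 may be knocked a few centimetres aside while the robot is not near it.
Once in a run the grip may slacken for a moment while it holds something.
It also fails if it takes over 208 s, if anything falls off the work surface, if the arm or the gripper's body presses on something with over 40 N, if the wrist force passes 120 N, or if a joint passes its speed limit or range.

## Working session

There is one attempt and no reset: what is moved stays moved. The work goes in short steps, Python scripts to look and compute and a tool call to move; the robot and the scene stay as the last step left them, time stands still between calls to the robot, and variables do not carry over. Pictures are saved under pics/ and viewed, at most 14 in all, crops included, and the job is handed in when it is done.

Besides the shell and the picture viewer there is one more tool, called after "Emit:" as name([rows], argument=value, ...), one row to a line, values as JSON. apply_moves: Moves the arm, as the interface text tells. Its arguments: {"type":"object","properties":{"deltas":{"type":"array"},"grip_force":{"type":"number"}},"required":["deltas"]}

```bash
mkdir -p pics
cat > h.py <<'E'
import numpy as np, cv2
from bench import sense, snapshot, camera_info
from scipy.spatial.transform import Rotation as R
def cam(name, st=None):
    c=camera_info(name); f=192/np.tan(np.radians(c['vertical_fov'])/2)
    if name=='wrist':
        st=st or sense(); T=np.array(c['tool_from_camera'])
        Rt=R.from_euler('xyz',st['tcp_rot'],degrees=True).as_matrix()
        o=Rt@T[:3,3]+st['tool_pos']; M=Rt@T[:3,:3]
    else: o=np.array(c['origin']); M=np.array(c['rotation'])
    return dict(f=f,cx=c['cx'],cy=c['cy'],k=c['k1'],o=o,M=M)
def proj(C,P):
    p=(np.atleast_2d(P)-C['o'])@C['M']; s=np.c_[p[:,0]/-p[:,2],-p[:,1]/-p[:,2]]
    s=s*(1+C['k']*(s**2).sum(1))[:,None]
    return s*C['f']+[C['cx'],C['cy']]
def ray(C,uv):
    d=(np.array(uv,float)-[C['cx'],C['cy']])/C['f']; s=d.copy()
    for _ in range(20): s=d/(1+C['k']*(s**2).sum())
    v=C['M']@np.array([s[0],-s[1],-1]); return v/np.linalg.norm(v)
def onz(C,uv,z):
    v=ray(C,uv); return C['o']+v*(z-C['o'][2])/v[2]
def tri(C1,a,C2,b):
    v1,v2=ray(C1,a),ray(C2,b); A=np.c_[v1,-v2]; t=np.linalg.lstsq(A,C2['o']-C1['o'],rcond=None)[0]
    p,q=C1['o']+t[0]*v1,C2['o']+t[1]*v2; return (p+q)/2,np.linalg.norm(p-q)
E
python3 - <<'E'
from h import *
s=sense(); print({k:np.round(v,2) for k,v in s.items()})
for n in('scene','side','wrist'):
    im=snapshot(n); cv2.imwrite(f'pics/{n}0.png',cv2.resize(im[:,:,::-1],(800,600),interpolation=cv2.INTER_CUBIC)); np.save(f'pics/{n}0.npy',im)
    C=cam(n); print(n,{k:np.round(v,3).tolist() for k,v in C.items()})
E
```

```text
{'time': np.float64(0.0), 'joint_pos': array([67.64,  7.52, 85.33, -0.  , 87.26, -4.89]), 'qd': array([-0.06,  0.04,  0.01,  0.03,  0.01, -0.03]), 'joint_efforts': array([-0.000e+00, -5.694e+01, -5.006e+01, -0.000e+00,  2.000e-02,
       -0.000e+00]), 'tool_pos': array([179.85, 571.85, 244.23]), 'tcp_rot': array([-1.7989e+02, -1.0000e-02,  1.6254e+02]), 'ft_force': array([ 0.89, -0.24,  0.23]), 'wrist_torque': array([0.03, 0.02, 0.01]), 'grip_force': np.float64(0.0), 'finger_gap': np.float64(85.56)}
scene {'f': 354.4, 'cx': 258.269, 'cy': 189.131, 'k': -0.016, 'o': [1472.434, -186.508, 762.003], 'M': [56.208, -0.907, 79.458]}
side {'f': 484.804, 'cx': 250.238, 'cy': 193.14, 'k': 0.071, 'o': [262.633, -889.921, 1253.255], 'M': [39.649, 1.062, -18.398]}
wrist {'f': 274.767, 'cx': 252.656, 'cy': 192.35, 'k': -0.04, 'o': [98.265, 596.936, 373.683], 'M': [[0.3, -0.901, -0.312], [0.954, 0.283, 0.099], [-0.001, -0.327, 0.945]]}
```

View pics/scene0.png

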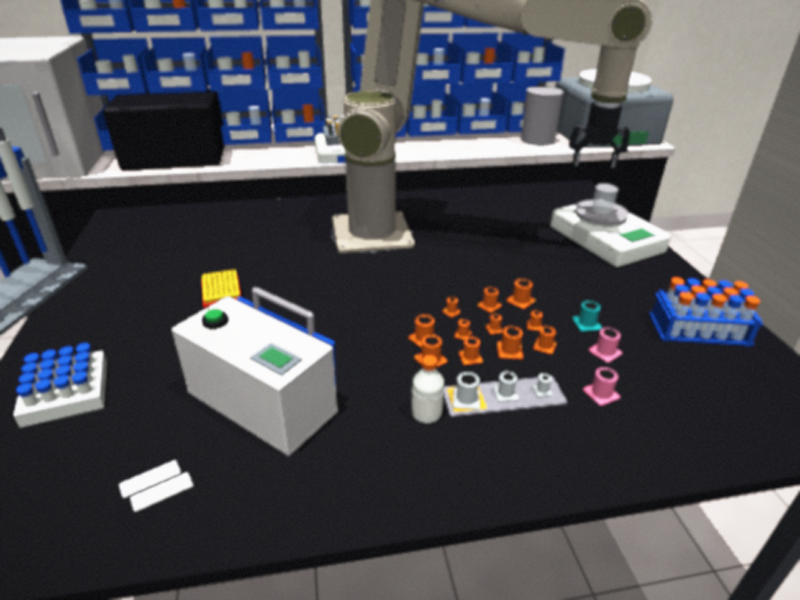

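View pics/side0.png

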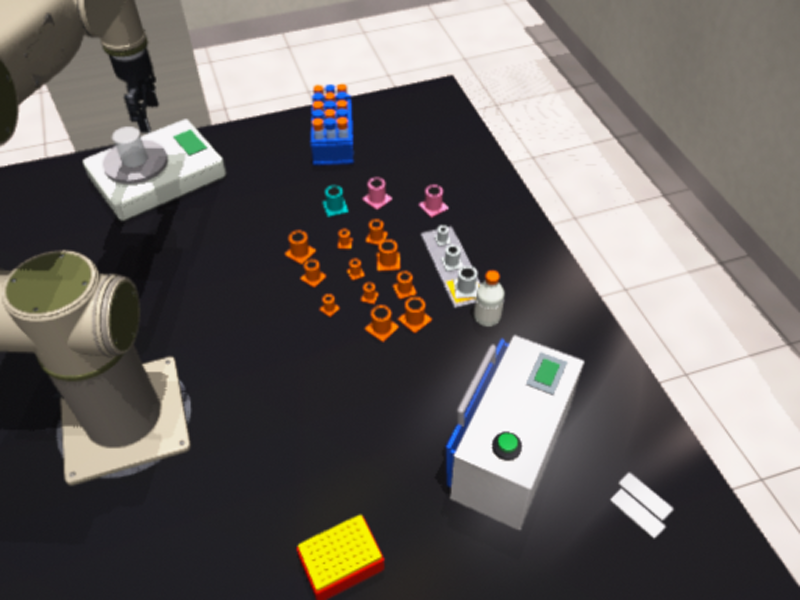

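The scene and side views show 12 orange adapters, four of each size. The large master is on the yellow square, and the larges in the side view are at about (299,245), (388,254), (381,321) and (415,314). The cabinet handle is at about (477,383) and the button at (507,444). Next I'll enlarge crops.

```bash
sed -i "s/M=np.array(c\['rotation'\])/M=R.from_euler('xyz',c['rotation'],degrees=True).as_matrix()/" h.py
python3 - <<'E'
from h import *
im=np.load('pics/side0.npy')[:,:,::-1]
cv2.imwrite('pics/a.png',cv2.resize(im[140:220,175:275],(800,640)[:2],interpolation=cv2.INTER_CUBIC)[:600])
cv2.imwrite('pics/b.png',cv2.resize(im[210:340,270:380],None,fx=4.6,fy=4.6,interpolation=cv2.INTER_CUBIC))
im=np.load('pics/scene0.npy')[:,:,::-1]
cv2.imwrite('pics/c.png',cv2.resize(im[180:290,100:240],None,fx=5,fy=5,interpolation=cv2.INTER_CUBIC))
E
```

```text
(no output)
```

View pics/a.png

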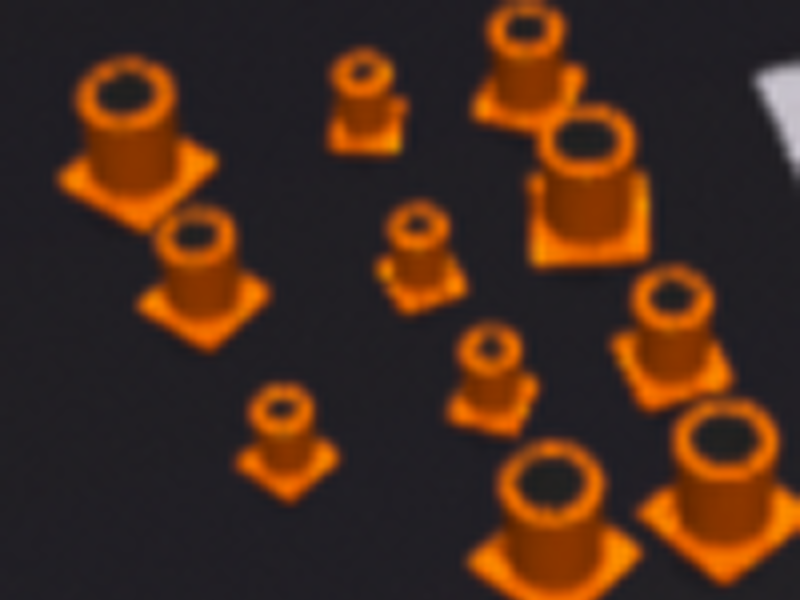

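View pics/b.png

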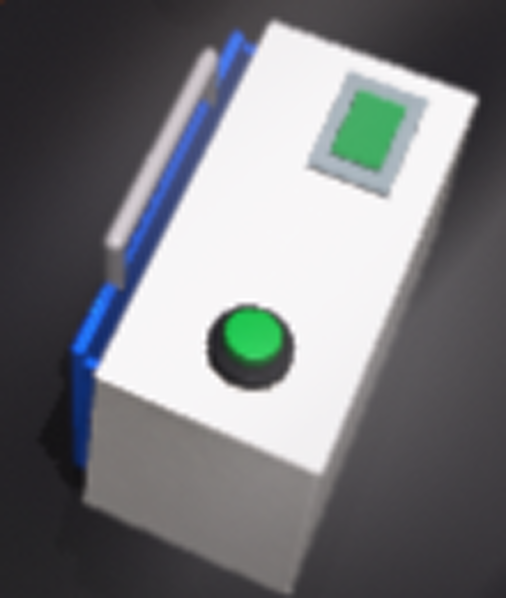

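View pics/c.png

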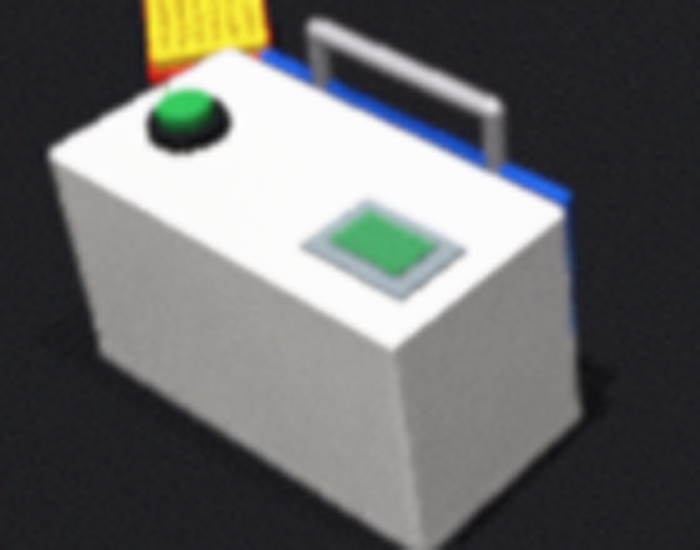

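The crops resolve the large rings (126,95), (588,140), (551,483) and (725,440), the roof corners, the handle ends and the button top. Now I'll compute positions from them.

Run:
```python
from h import *
S=cam('side');K=cam('scene')
a=lambda p:np.array(p)/8+[175,140]
b=lambda p:np.array(p)/4.6+[270,210]
c=lambda p:np.array(p)/5+[100,180]
o=-0.4
for n,p,q in [('roofFL',(272,22),(565,212)),('BL',(477,98),(397,350)),('BR',(320,474),(50,152)),('FR',(100,377),(230,48)),('hL',(212,52),(497,105)),('hR',(113,240),(317,22)),('btn',(253,335),(186,105))]:
    r,e=tri(S,b(p)+o,K,c(q)+o); print(n,r.round(1),e.round(1), onz(S,b(p)+o,156).round(1), onz(K,c(q)+o,156).round(1))
for n,p in dict(A=(126,95),B=(588,140),C=(551,483),D=(725,440)).items(): print(n,onz(S,a(p)+o,52).round(1))
for n,p in dict(mA=(196,235),mB=(672,297),mC=(527,28)).items(): print(n,onz(S,a(p)+o,44).round(1))
for n,p in dict(s1=(362,72),s2=(418,225),s3=(490,348),s4=(282,408)).items(): print(n,onz(S,a(p)+o,36).round(1))
for n,ps in dict(A=[(57,180),(217,162),(148,230)],B=[(535,265),(650,260)],C=[(467,560),(640,552)],D=[(640,512),(800,510),(725,583)]).items():
    P=[onz(S,a(p)+o,3)[:2] for p in ps]; d=[np.round(np.r_[np.linalg.norm(y-x),np.degrees(np.arctan2(*(y-x)[::-1]))],1).tolist() for x,y in zip(P,P[1:]+P[:1])]; print(n,d)
print('bottle',onz(S,np.array((492,278))*.64,130).round(), 'master',onz(S,np.array((468,273))*.64,58).round(), 'tip',onz(S,np.array((341,552))*.64,61).round())
# scene-view large tops
for p in [(522,284),(512,333),(432,343),(425,320)]: print(onz(K,np.array(p)*.64,52).round(1))
```

```text
roofFL [ 716.5 -163.   151.6] 2.9 [ 714.9 -167.5  156. ] [ 720.7 -161.9  156. ]
BL [ 808.3 -253.2  149.7] 3.8 [ 805.6 -258.8  156. ] [ 813.8 -251.   156. ]
BR [ 615.9 -444.9  151.9] 2.6 [ 615.  -447.8  156. ] [ 620.7 -442.1  156. ]
FR [ 526.6 -354.   152.7] 5.4 [ 526.5 -358.3  156. ] [ 529.3 -351.   156. ]
hL [ 659.7 -194.4  186.3] 3.2 [ 671.2 -176.5  156. ] [ 615.4 -193.4  156. ]
hR [ 556.8 -295.4  185.8] 2.8 [ 565.3 -280.3  156. ] [ 508.  -299.9  156. ]
btn [ 610.2 -367.8  171.6] 2.4 [ 615.5 -361.5  156. ] [ 586.4 -371.6  156. ]
A [418.8 308.7  52. ]
B [599.5 216.6  52. ]
C [526.5  42.2  52. ]
D [599.2  40.2  52. ]
mA [427.8 226.2  44. ]
mB [606.4 126.4  44. ]
mC [597.7 298.1  44. ]
s1 [522.8 303.9  36. ]
s2 [519.8 207.8  36. ]
s3 [528.2 131.4  36. ]
s4 [438.  128.6  36. ]
A [[70.9, -10.4], [49.1, -142.7], [52.5, 125.8]]
B [[50.0, -16.0], [50.0, 164.0]]
C [[70.6, -15.9], [70.6, 164.1]]
D [[65.8, -18.3], [48.8, -148.6], [50.5, 114.2]]
bottle [744.  -8. 130.] master [733.  78.  58.] tip [ 314. -411.   61.]
[427.9 308.1  52. ]
[607.4 218.3  52. ]
[612.4  44.2  52. ]
[532.5  47.1  52. ]
```

Emit:
apply_moves([
  [0,0,0,0,0,1,0.75],
  [0,0,0,0,0,1,0.75],
  [0,0,0,0,0,1,0.75],
  [0,0,0,0,0,1,0.75],
  [0,0,0,0,0,1,0.75],
  [0,0,0,0,0,1,0.75],
])

```text
time: 0.9
tool_pos: [180.0, 572.1, 244.8]
tcp_rot: [-180.0, 0.0, 134.9]
ft_force: [0.7, 0.2, -0.7]
finger_gap: 64.2
grip_force: 0.0
```

Emit:
apply_moves([
  [-0.96,-0.13,-0.11,0,0,0,0.75],
  [-0.96,-0.13,-0.11,0,0,0,0.75],
  [-0.96,-0.13,-0.11,0,0,0,0.75],
  [-0.96,-0.13,-0.11,0,0,0,0.75],
  [-0.96,-0.13,-0.11,0,0,0,0.75],
  [-0.96,-0.13,-0.11,0,0,0,0.75],
  [-0.96,-0.13,-0.11,0,0,0,0.75],
  [-0.96,-0.13,-0.11,0,0,0,0.75],
])

```text
time: 1.9
tool_pos: [321.4, 386.5, 271.5]
tcp_rot: [-180.0, 0.0, 135.0]
ft_force: [0.2, -0.1, -0.6]
finger_gap: 63.8
grip_force: 0.0
```

Emit:
apply_moves([
  [-0.96,-0.13,-0.11,0,0,0,0.75],
  [-0.96,-0.13,-0.11,0,0,0,0.75],
  [-0.96,-0.13,-0.11,0,0,0,0.75],
  [-0.96,-0.13,-0.11,0,0,0,0.75],
  [-0.96,-0.13,-0.11,0,0,0,0.75],
  [-0.96,-0.13,-0.11,0,0,0,0.75],
  [-0.96,-0.13,-0.11,0,0,0,0.75],
  [0,0,0,0,0,0,0.75],
])

```text
time: 2.9
tool_pos: [445.2, 224.3, 294.7]
tcp_rot: [-180.0, 0.0, 134.9]
ft_force: [-0.2, -0.3, -0.8]
finger_gap: 64.2
grip_force: 0.0
```

Run:
```python
from h import *
s=sense(); C=cam('wrist',s); im=snapshot('wrist'); np.save('pics/w1.npy',im)
cv2.imwrite('pics/w1.png',cv2.resize(im[:,:,::-1],(800,600),interpolation=cv2.INTER_CUBIC))
print(s['time'],s['tool_pos'],s['tcp_rot'])
for n,p in dict(A=(423,308.5,52),B=(603,217,52),C=(529,44,52),D=(606,42,52)).items(): print(n,proj(C,p)/.64)
```

```text
2.9 [445.17360034 224.32597384 294.73408903] [-1.79985074e+02  1.75860161e-02  1.34885288e+02]
A [[448.58749533 164.70469812]]
B [[504.97053348 370.81205244]]
C [[329.76317383 431.55739916]]
D [[381.87637818 475.06355123]]
```

View pics/w1.png

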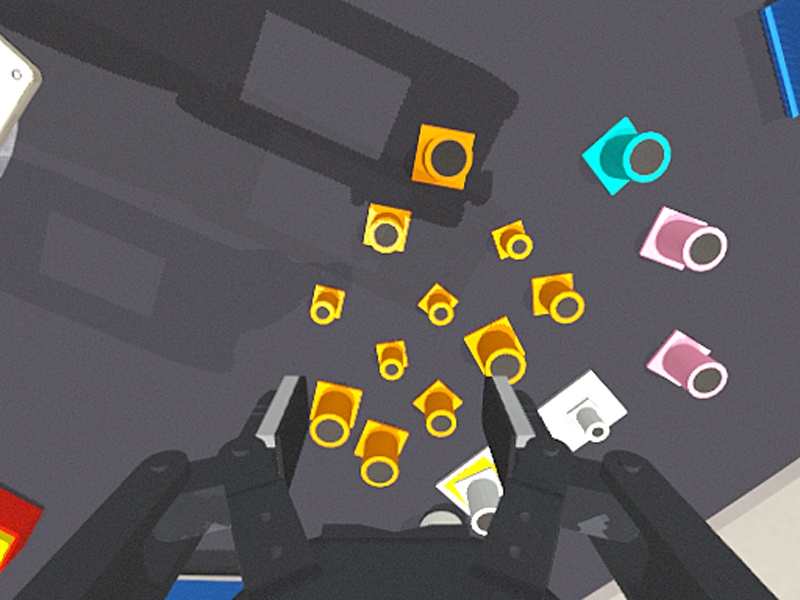

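The wrist view shows the four large rings at A (448,158), B (505,366), C (330,429) and D (379,470). These are close to my predictions. Next I'll fix those positions and head for the handle.

Run:
```python
from h import *
st=dict(tool_pos=[445.17,224.33,294.73],tcp_rot=[-179.985,.018,134.885]); C=cam('wrist',st)
for n,p in dict(A=(448,158),B=(505,366),C=(330,429),D=(379.5,470)).items(): print(n,onz(C,np.array(p)*.64-.2,52).round(1))
```

```text
A [418.4 311.8  52. ]
B [598.5 220.4  52. ]
C [526.6  46.6  52. ]
D [598.9  45.1  52. ]
```

Emit:
apply_moves([
  [-0.9,-0.4,0.05,0,0,0,0],
  [-0.9,-0.4,0.05,0,0,0,0],
  [-0.9,-0.4,0.05,0,0,0,0],
  [-0.9,-0.4,0.05,0,0,0,0],
  [-0.9,-0.4,0.05,0,0,0,0],
  [-0.9,-0.4,0.05,0,0,0,0],
  [-0.9,-0.4,0.05,0,0,0,0],
  [-0.9,-0.4,0.05,0,0,0,0],
])

```text
time: 3.95
tool_pos: [529.3, 5.5, 282.4]
tcp_rot: [180.0, -0.0, 135.1]
ft_force: [-0.3, 0.5, 0.0]
finger_gap: 0.2
grip_force: 0.0
```

Emit:
apply_moves([
  [-0.9,-0.4,0.05,0,0,0,0],
  [-0.9,-0.4,0.05,0,0,0,0],
  [-0.9,-0.4,0.05,0,0,0,0],
  [-0.9,-0.4,0.05,0,0,0,0],
  [-0.9,-0.4,0.05,0,0,0,0],
  [-0.9,-0.4,0.05,0,0,0,0],
  [-0.9,-0.4,0.05,0,0,0,0],
  [-0.9,-0.4,0.05,0,0,0,0],
])

```text
time: 4.95
tool_pos: [614.8, -214.8, 270.3]
tcp_rot: [180.0, -0.1, 135.1]
ft_force: [0.0, 0.3, 0.0]
finger_gap: -0.3
grip_force: 0.0
```

Emit:
apply_moves([
  [-0.9,-0.4,0.05,0,0,0,0],
  [-0.9,-0.4,0.05,0,0,0,0],
  [0,0,0,0,0,0,0],
  [0,0,0,0,0,0,0],
])

```text
time: 5.45
tool_pos: [635.6, -269.2, 267.3]
tcp_rot: [180.0, -0.1, 135.1]
ft_force: [-0.4, 0.7, -0.2]
finger_gap: -0.1
grip_force: 0.0
```

Run:
```python
from h import *
s=sense(); C=cam('wrist',s); im=snapshot('wrist'); np.save('pics/w2.npy',im)
cv2.imwrite('pics/w2.png',cv2.resize(im[:,:,::-1],(800,600),interpolation=cv2.INTER_CUBIC))
print(s['time'],s['tool_pos'],s['tcp_rot'])
for n,p in dict(hL=(659.7,-194.4,186),hR=(556.8,-295.4,186),mid=(608,-245,186),tip=(634,-273,166),btn=(611,-367,172)).items(): print(n,proj(C,p)/.64)
```

```text
5.45 [ 635.64411299 -269.17679332  267.33997493] [ 1.79988469e+02 -6.95721826e-02  1.35082327e+02]
hL [[535.61446592 256.05115467]]
hR [[248.89635627 253.00369283]]
mid [[391.93976348 254.11424666]]
tip [[389.68129521 311.58887857]]
btn [[252.30031621 392.99480041]]
```

View pics/w2.png

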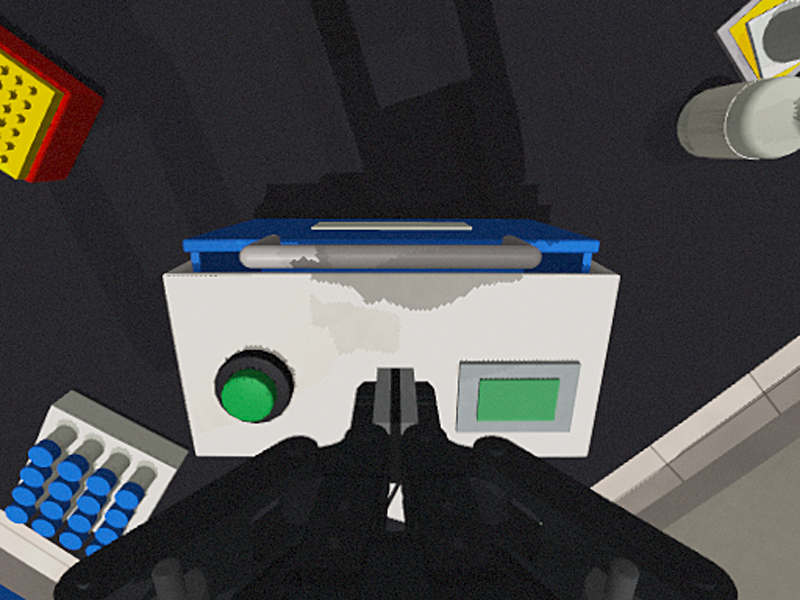

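The view shows the bar from (240,257) to (542,257), with the basket slightly ajar and the button at (248,396), so the tool is well aligned. I'll drop the shut fingers behind the bar and hook it out.

Emit:
apply_moves([
  [0,0,0.9,0,0,0,0],
  [0,0,0.9,0,0,0,0],
  [0,0,0.88,0,0,0,0],
  [0,0,0,0,0,0,0],
  [0.35,0,0.02,0,0,0,0],
  [0.35,0,0.02,0,0,0,0],
  [0,0,0,0,0,0,0],
])

```text
time: 6.38
tool_pos: [620.8, -255.2, 187.9]
tcp_rot: [180.0, 0.1, 135.1]
ft_force: [0.8, 0.2, 0.2]
finger_gap: 0.3
grip_force: 0.0
```

Emit:
apply_moves([
  [0.55,0,0.13,0,0,0,0],
  [0.55,0,0.13,0,0,0,0],
  [0.52,0,0.23,0,0,0,0],
  [0.52,0,0.23,0,0,0,0],
  [0.46,0,0.33,0,0,0,0],
  [0.46,0,0.33,0,0,0,0],
])

```text
time: 7.12
tool_pos: [556.4, -191.3, 146.1]
tcp_rot: [179.9, 0.2, 135.0]
ft_force: [2.0, -2.0, 1.3]
finger_gap: 0.1
grip_force: 1.3
```

Emit:
apply_moves([
  [0.41,0,0.39,0,0,0,0],
  [0.18,0,0.22,0,0,0,0],
  [0.18,0,0.22,0,0,0,0],
  [0,0,0,0,0,0,0],
])

```text
time: 7.62
tool_pos: [539.1, -174.3, 119.5]
tcp_rot: [-180.0, -0.0, 135.0]
ft_force: [-0.1, 0.4, 0.2]
finger_gap: 0.1
grip_force: 0.0
```

Run:
```python
from h import *
s=sense(); C=cam('wrist',s); im=snapshot('wrist')
cv2.imwrite('pics/w3.png',cv2.resize(im[:,:,::-1],(800,600),interpolation=cv2.INTER_CUBIC))
print(s['time'],s['tool_pos'],s['tcp_rot'],s['ft_force'])
O=np.array([621,-260]); x=np.array([.707,-.707])
for t in (.7,.8,.9): 
    q=O-x*(170*np.sin(t)+4*np.cos(t)); print(t,proj(C,[*q,15+170*np.cos(t)-4*np.sin(t)])/.64)
```

```text
7.625 [ 539.07504646 -174.28284341  119.46976448] [-1.79988991e+02 -4.98632617e-02  1.35037292e+02] [-0.11574149  0.40917372  0.21016347]
0.7 [[389.41992517 468.0961899 ]]
0.8 [[389.70386514 411.87644444]]
0.9 [[390.01085755 362.62220555]]
```

View pics/w3.png

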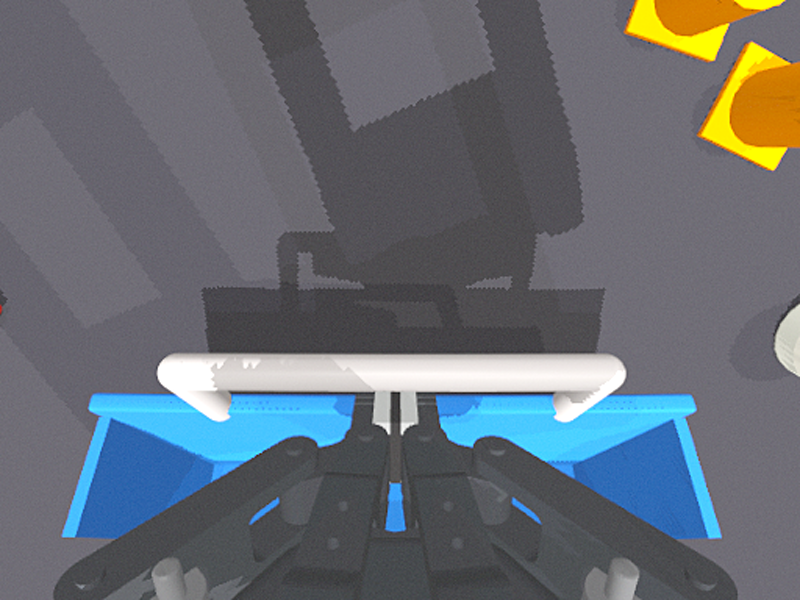

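Bar at row 372 against 363 predicted for the stop, so the tilt is about 0.88. I'll nudge it to the stop, back off, lift and move above C.

Emit:
apply_moves([
  [0.15,0,0.15,0,0,0,0],
  [0.1,0,0.1,0,0,0,0],
  [0,0,0,0,0,0,0],
])

```text
time: 8.05
tool_pos: [535.2, -170.3, 113.0]
tcp_rot: [180.0, 0.2, 135.0]
ft_force: [5.6, -5.2, -1.9]
finger_gap: -0.2
grip_force: 4.0
```

Emit:
apply_moves([
  [-0.25,0,-0.1,0,0,0,0],
  [0,0,-1,0,0,0,0],
  [0,0,-1,0,0,0,0],
  [0,0,-0.8,0,0,0,0.5],
])

```text
time: 8.55
tool_pos: [539.5, -174.5, 200.5]
tcp_rot: [180.0, -0.0, 135.0]
ft_force: [0.5, 0.0, -0.3]
finger_gap: 16.8
grip_force: 0.0
```

Emit:
apply_moves([
  [0.9,0.8,0,0,0,0,0.75],
  [0.9,0.8,0,0,0,0,0.75],
  [0.9,0.8,0,0,0,0,0.75],
  [0.9,0.8,0,0,0,0,0.75],
  [0.9,0.8,0,0,0,0,0.75],
  [0.9,0.8,0,0,0,0,0.75],
  [0,0,0,0,0,0,0.75],
  [0,0,0,0,0,0,0.75],
])

```text
time: 9.55
tool_pos: [526.4, 41.6, 199.2]
tcp_rot: [-180.0, -0.0, 135.1]
ft_force: [0.0, 0.0, 0.7]
finger_gap: 64.3
grip_force: 0.0
```

```bash
cat > see.py <<'E'
from h import *
import sys
# all larges seen by the side camera: ring centre (dark hole inside orange) near expected spots; held pose printout
L=dict(A=(418.6,310.5),B=(599,219),C=(526.5,45),D=(599,43))
s=sense(); print(s['time'],s['tool_pos'].round(1) if hasattr(s['tool_pos'],'round') else s['tool_pos'],'gap',s['finger_gap'])
C=cam('side'); im=snapshot('side').astype(int)
m=((im[:,:,0]>120)&(im[:,:,0]-im[:,:,2]>80)&(im[:,:,1]<170)).astype(np.uint8)
n,_,st,ce=cv2.connectedComponentsWithStats(m)
for i in range(1,n):
    if st[i,4]>30 and 160<ce[i][0]<300 and 130<ce[i][1]<225: print('blob',ce[i].round(1),st[i,4],onz(C,ce[i],20)[:2].round())
E
python3 see.py
```

```text
9.55 [526.4  41.6 199.2] gap 64.27026317470046
blob [195.1 165.7] 379 [422. 268.]
blob [220.2 152.9] 91 [521. 299.]
blob [249.4 166.8] 140 [598. 200.]
blob [226.1 173.6] 63 [513. 197.]
blob [262.8 194.3] 390 [601.  69.]
blob [236.5 187.5] 54 [528. 125.]
blob [210. 195.] 102 [436. 123.]
blob [244.5 208.8] 207 [525.  31.]
```

Emit:
apply_moves([
  [0.07,0.07,0.95,0,0,0,0.75],
  [0,0,0.95,0,0,0,0.75],
  [0,0,0.95,0,0,0,0.75],
  [0,0,0.95,0,0,0,0.75],
  [0,0,0.95,0,0,0,0.75],
  [0,0,0.5,0,0,0,0.75],
  [0,0,0.45,0,0,0,0.75],
  [0,0,0,0,0,0,0.75],
], grip_force=45)

```text
time: 10.6
tool_pos: [526.1, 44.5, 27.7]
tcp_rot: [-179.9, -0.1, 135.0]
ft_force: [0.0, 0.1, -0.0]
finger_gap: 64.1
grip_force: 0.0
```

Emit:
apply_moves([
  [0,0,0,0,0,0,0.3],
  [0,0,0,0,0,0,0.3],
  [0,0,0,0,0,0,0.3],
  [0,0,0,0,0,0,0.3],
])

```text
time: 11.1
tool_pos: [527.7, 44.8, 29.7]
tcp_rot: [179.9, 0.1, 135.0]
ft_force: [-1.1, 0.3, 6.5]
finger_gap: 38.9
grip_force: 45.6
```

Emit:
apply_moves([
  [0,0,-0.5,0,0,0,0.3],
  [0,0,-0.95,0,0,0,0.3],
  [0,0,-0.95,0,0,0,0.3],
  [0,0,-0.95,0,0,0,0.3],
  [0,0,-0.95,0,0,0,0.3],
  [0,0,-0.9,0,0,0,0.3],
  [0,0,0,0,0,0,0.3],
])

```text
time: 11.98
tool_pos: [528.2, 44.8, 187.8]
tcp_rot: [179.8, 0.2, 135.0]
ft_force: [-0.1, -0.3, -0.7]
finger_gap: 39.1
grip_force: 45.3
```

Emit:
apply_moves([
  [-0.87,-0.82,0,0,0,0,0.3],
  [-0.87,-0.82,0,0,0,0,0.3],
  [-0.87,-0.82,0,0,0,0,0.3],
  [-0.87,-0.82,0,0,0,0,0.3],
  [-0.87,-0.82,0,0,0,0,0.3],
  [-0.87,-0.82,0,0,0,0,0.3],
  [-0.87,-0.82,0,0,0,0,0.3],
  [-0.87,-0.82,0,0,0,0,0.3],
])

```text
time: 12.98
tool_pos: [534.4, -242.8, 183.0]
tcp_rot: [-180.0, -0.1, 135.0]
ft_force: [1.0, 0.2, -0.9]
finger_gap: 39.3
grip_force: 45.4
```

Emit:
apply_moves([
  [-0.9,-0.82,0,0,0,0,0.3],
  [0,0,0,0,0,0,0.3],
  [0,0,0.9,0,0,0,0.3],
  [0,0,0.9,0,0,0,0.3],
  [0,0,0.9,0,0,0,0.3],
  [0,0,0,0,0,0,0.3],
])

```text
time: 13.72
tool_pos: [535.9, -276.8, 101.0]
tcp_rot: [-180.0, -0.2, 135.1]
ft_force: [0.0, 1.2, -0.8]
finger_gap: 39.0
grip_force: 46.1
```

Run:
```python
from h import *
s=sense(); im=snapshot('wrist')
cv2.imwrite('pics/w4.png',cv2.resize(im[:,:,::-1],(640,480),interpolation=cv2.INTER_CUBIC))
print(s['time'],s['tool_pos'],s['finger_gap'],s['ft_force'])
```

```text
13.725 [ 535.91122466 -276.82338506  100.95188233] 39.03444517306734 [ 0.04479066  1.15010803 -0.81459684]
```

View pics/w4.png

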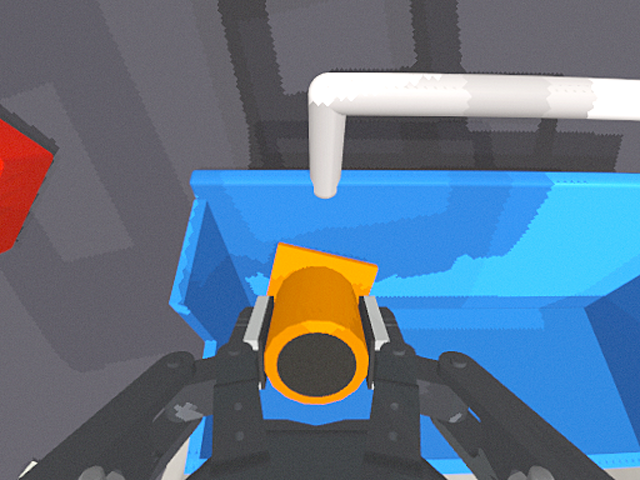

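The large is inside the mouth near the left wall. I'll release it and go to D.

Emit:
apply_moves([
  [0,0,0,0,0,0,0.57],
  [0,0,0,0,0,0,0.57],
  [0,0,0,0,0,0,0.57],
  [0,0,-0.95,0,0,0,0.57],
  [0,0,-0.95,0,0,0,0.57],
  [0,0,-1,0,0,0,0.57],
])

```text
time: 14.52
tool_pos: [536.8, -278.5, 191.3]
tcp_rot: [-180.0, -0.0, 135.0]
ft_force: [0.3, 1.1, -0.4]
finger_gap: 48.6
grip_force: 0.0
```

Emit:
apply_moves([
  [0.6,0.9,0,0,0,0,0.75],
  [0.6,0.9,0,0,0,0,0.75],
  [0.6,0.9,0,0,0,0,0.75],
  [0.6,0.9,0,0,0,0,0.75],
  [0.6,0.9,0,0,0,0,0.75],
  [0.6,0.9,0,0,0,0,0.75],
  [0.6,0.9,0,0,0,0,0.75],
  [0.6,0.9,0,0,0,0,0.75],
])

```text
time: 15.52
tool_pos: [587.9, -22.9, 190.7]
tcp_rot: [180.0, 0.0, 135.0]
ft_force: [0.4, 0.2, 0.9]
finger_gap: 63.9
grip_force: 0.0
```

Emit:
apply_moves([
  [0.6,0.9,0,0,0,0,0.75],
  [0.6,0.9,0,0,0,0,0.75],
  [0,0,0,0,0,0,0.75],
  [0,0,0,0,0,0,0.75],
])

```text
time: 16.02
tool_pos: [600.3, 39.4, 190.5]
tcp_rot: [-180.0, 0.0, 135.1]
ft_force: [0.4, -0.4, -0.6]
finger_gap: 64.0
grip_force: 0.0
```

```bash
cat > ov.py <<'E'
# wrist picture with the expected large rings drawn as crosses
from h import *
import sys
s=sense(); C=cam('wrist',s); im=snapshot('wrist')[:,:,::-1]
im=cv2.resize(im,(640,480),interpolation=cv2.INTER_CUBIC)
L=dict(A=(418.6,310.5),B=(599,219),C=(526.5,45),D=(599,43))
for n in sys.argv[2]:
    p=proj(C,(*L[n],52))[0]/.8
    cv2.drawMarker(im,tuple(int(v) for v in p),(255,255,0),1,10)
cv2.imwrite(f'pics/{sys.argv[1]}.png',im); print(s['time'],np.round(s['tool_pos'],1),round(s['finger_gap'],1))
E
python3 ov.py w5 ABD
```

```text
16.025 [600.3  39.4 190.5] 64.0
```

View pics/w5.png

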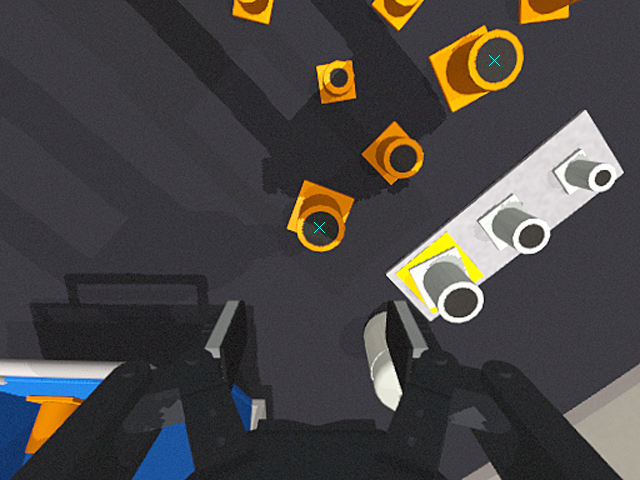

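D's ring at (320,230) sits on its cross at (319,228), B is also in place, and C lies in the basket at lower left. I'll grasp D.

Emit:
apply_moves([
  [0.11,0.05,0.95,0,0,0,0.75],
  [0,0,0.95,0,0,0,0.75],
  [0,0,0.95,0,0,0,0.75],
  [0,0,0.95,0,0,0,0.75],
  [0,0,0.8,0,0,0,0.75],
  [0,0,0.4,0,0,0,0.75],
  [0,0,0.35,0,0,0,0.75],
  [0,0,0,0,0,0,0.75],
])

```text
time: 17.08
tool_pos: [598.8, 42.8, 29.6]
tcp_rot: [-180.0, -0.0, 135.0]
ft_force: [-0.2, 0.2, -0.4]
finger_gap: 64.2
grip_force: 0.0
```

Emit:
apply_moves([
  [0,0,0,0,0,0,0.3],
  [0,0,0,0,0,0,0.3],
  [0,0,0,0,0,0,0.3],
  [0,0,0,0,0,0,0.3],
])

```text
time: 17.58
tool_pos: [600.2, 43.2, 31.2]
tcp_rot: [179.9, 0.1, 135.0]
ft_force: [0.7, 1.2, 5.9]
finger_gap: 39.0
grip_force: 45.5
```

Emit:
apply_moves([
  [0,0,-0.5,0,0,0,0.3],
  [0,0,-0.95,0,0,0,0.3],
  [0,0,-0.95,0,0,0,0.3],
  [0,0,-0.95,0,0,0,0.3],
  [0,0,-0.95,0,0,0,0.3],
  [0,0,-0.95,0,0,0,0.3],
  [0,0,0,0,0,0,0.3],
])

```text
time: 18.45
tool_pos: [600.9, 43.2, 191.3]
tcp_rot: [179.8, 0.2, 135.0]
ft_force: [0.6, 0.1, -1.3]
finger_gap: 39.2
grip_force: 45.3
```

Emit:
apply_moves([
  [-0.87,-0.61,0,0,0,0,0.3],
  [-0.87,-0.61,0,0,0,0,0.3],
  [-0.87,-0.61,0,0,0,0,0.3],
  [-0.87,-0.61,0,0,0,0,0.3],
  [-0.87,-0.61,0,0,0,0,0.3],
  [-0.87,-0.61,0,0,0,0,0.3],
  [-0.88,-0.61,0,0,0,0,0.3],
  [0,0,0,0,0,0,0.3],
])

```text
time: 19.45
tool_pos: [637.3, -178.9, 185.9]
tcp_rot: [-179.9, -0.1, 134.9]
ft_force: [-0.5, 0.4, 0.0]
finger_gap: 38.7
grip_force: 45.3
```

Emit:
apply_moves([
  [0,0,0.9,0,0,0,0.3],
  [0,0,0.9,0,0,0,0.3],
  [0,0,0.9,0,0,0,0.3],
  [0,0,0,0,0,0,0.3],
])

```text
time: 19.95
tool_pos: [636.9, -175.4, 103.9]
tcp_rot: [-179.9, -0.2, 135.1]
ft_force: [-0.1, 0.4, -0.5]
finger_gap: 39.2
grip_force: 46.0
```

Emit:
apply_moves([
  [0,0,0,0,0,0,0.57],
  [0,0,0,0,0,0,0.57],
  [0,0,0,0,0,0,0.57],
  [0,0,-0.95,0,0,0,0.57],
  [0,0,-0.95,0,0,0,0.57],
  [0,0,-0.95,0,0,0,0.57],
  [0,0,0,0,0,0,0.57],
])

```text
time: 20.82
tool_pos: [639.9, -177.5, 195.9]
tcp_rot: [179.8, 0.3, 135.0]
ft_force: [0.5, -0.4, 0.5]
finger_gap: 49.0
grip_force: 0.0
```

Emit:
apply_moves([
  [0.94,0.76,0,0,0,0,0.75],
  [0.94,0.76,0,0,0,0,0.75],
  [0.94,0.76,0,0,0,0,0.75],
  [0.94,0.76,0,0,0,0,0.75],
  [0.94,0.76,0,0,0,0,0.75],
  [0.94,0.76,0,0,0,0,0.75],
  [0.94,0.76,0,0,0,0,0.75],
  [0.94,0.76,0,0,0,0,0.75],
])

```text
time: 21.82
tool_pos: [606.5, 112.7, 190.6]
tcp_rot: [-179.9, -0.1, 135.0]
ft_force: [-0.6, 0.3, 0.3]
finger_gap: 64.2
grip_force: 0.0
```

Emit:
apply_moves([
  [0.94,0.76,0,0,0,0,0.75],
  [0.94,0.76,0,0,0,0,0.75],
  [0.91,0.76,0,0,0,0,0.75],
  [0,0,0,0,0,0,0.75],
  [0,0,0,0,0,0,0.75],
])

```text
time: 22.45
tool_pos: [596.0, 218.8, 190.9]
tcp_rot: [-179.9, -0.0, 135.1]
ft_force: [-0.5, -0.4, -0.4]
finger_gap: 64.1
grip_force: 0.0
```

```bash
python3 ov.py w6 AB
```

```text
22.45 [596.  218.8 190.9] 64.1
```

View pics/w6.png

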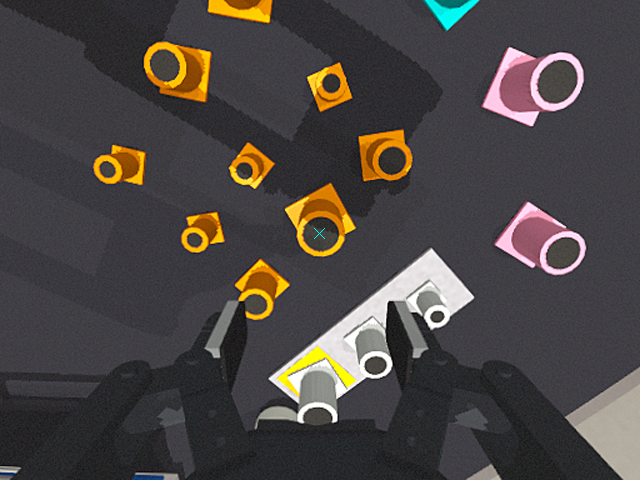

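B's ring is at (320,234), on its cross. I'll grasp it.

Emit:
apply_moves([
  [-0.06,0.06,0.95,0,0,0,0.75],
  [0,0,0.95,0,0,0,0.75],
  [0,0,0.95,0,0,0,0.75],
  [0,0,0.95,0,0,0,0.75],
  [0,0,0.8,0,0,0,0.75],
  [0,0,0.4,0,0,0,0.75],
  [0,0,0.35,0,0,0,0.75],
  [0,0,0,0,0,0,0.75],
])

```text
time: 23.5
tool_pos: [598.8, 218.8, 31.0]
tcp_rot: [-180.0, -0.0, 135.0]
ft_force: [0.4, -0.2, 1.2]
finger_gap: 64.4
grip_force: 0.0
```

Emit:
apply_moves([
  [0,0,0,0,0,0,0.3],
  [0,0,0,0,0,0,0.3],
  [0,0,0,0,0,0,0.3],
  [0,0,0,0,0,0,0.3],
])

```text
time: 24.0
tool_pos: [600.0, 219.5, 32.8]
tcp_rot: [179.9, 0.1, 135.0]
ft_force: [-0.7, -1.1, 5.9]
finger_gap: 39.1
grip_force: 45.6
```

Emit:
apply_moves([
  [0,0,-0.5,0,0,0,0.3],
  [0,0,-0.95,0,0,0,0.3],
  [0,0,-0.95,0,0,0,0.3],
  [0,0,-0.95,0,0,0,0.3],
  [0,0,-0.95,0,0,0,0.3],
  [0,0,-0.95,0,0,0,0.3],
  [0,0,0,0,0,0,0.3],
])

```text
time: 24.88
tool_pos: [600.7, 219.7, 192.9]
tcp_rot: [179.7, 0.2, 135.0]
ft_force: [0.6, 1.0, -0.5]
finger_gap: 39.1
grip_force: 45.3
```

Emit:
apply_moves([
  [-0.86,-0.96,0,0,0,0,0.3],
  [-0.86,-0.96,0,0,0,0,0.3],
  [-0.86,-0.96,0,0,0,0,0.3],
  [-0.86,-0.96,0,0,0,0,0.3],
  [-0.86,-0.96,0,0,0,0,0.3],
  [-0.86,-0.96,0,0,0,0,0.3],
  [-0.86,-0.96,0,0,0,0,0.3],
  [-0.86,-0.96,0,0,0,0,0.3],
])

```text
time: 25.88
tool_pos: [581.2, -90.7, 187.5]
tcp_rot: [-179.9, -0.1, 135.0]
ft_force: [0.2, 0.3, -0.4]
finger_gap: 39.0
grip_force: 45.4
```

Emit:
apply_moves([
  [-0.86,-0.96,0,0,0,0,0.3],
  [-0.86,-0.96,0,0,0,0,0.3],
  [-0.86,-0.96,0,0,0,0,0.3],
  [-0.85,-0.98,0,0,0,0,0.3],
  [0,0,0,0,0,0,0.3],
  [0,0,0,0,0,0,0.3],
])

```text
time: 26.62
tool_pos: [572.6, -243.7, 187.7]
tcp_rot: [-180.0, -0.1, 135.0]
ft_force: [0.6, 0.3, -0.3]
finger_gap: 39.2
grip_force: 45.4
```

```bash
python3 ov.py w7 A
```

```text
26.625 [ 572.6 -243.7  187.7] 39.2
```

View pics/w7.png

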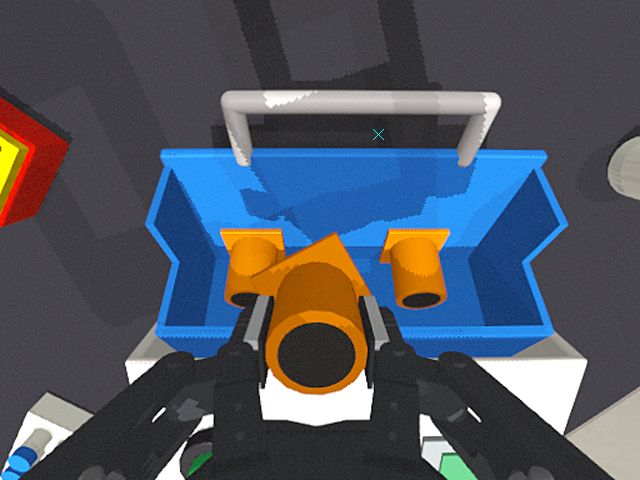

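The view shows C and D lying with their feet against the panel, at about (252,240) and (416,240). The held foot is twisted about 25°. I'll turn it square, shift it a little left towards C, and release.

Emit:
apply_moves([
  [0,-0.1,0,0,0,0.9,0.3],
  [0,-0.1,0,0,0,0.9,0.3],
  [0,0,0,0,0,0.9,0.3],
  [0,0,0,0,0,0.9,0.3],
  [0,0,0,0,0,0.9,0.3],
  [0,0,0,0,0,0.9,0.3],
  [0,0,0,0,0,0,0.3],
])

```text
time: 27.55
tool_pos: [569.0, -247.1, 188.7]
tcp_rot: [-180.0, -0.0, 110.4]
ft_force: [0.1, -0.0, 0.0]
finger_gap: 39.0
grip_force: 45.4
```

Emit:
apply_moves([
  [0,0,0.9,0,0,0,0.3],
  [0,0,0.9,0,0,0,0.3],
  [0,0,0.9,0,0,0,0.3],
  [0,0,0,0,0,0,0.3],
  [0,0,0,0,0,0,0.58],
  [0,0,0,0,0,0,0.58],
  [0,0,0,0,0,0,0.58],
])

```text
time: 28.42
tool_pos: [569.6, -248.8, 109.3]
tcp_rot: [179.9, 0.1, 110.3]
ft_force: [0.5, 0.1, -0.5]
finger_gap: 49.7
grip_force: 0.0
```

Emit:
apply_moves([
  [0,0,-0.95,0,0,0,0.55],
  [0,0,-0.95,0,0,0,0.55],
  [0,0,-0.95,0,0,-0.9,0.55],
  [0,0,0,0,0,-0.9,0.55],
  [0,0,0,0,0,-0.9,0.2],
  [0,0,0,0,0,-0.9,0],
  [0,0,0,0,0,-0.9,0],
  [0,0,0,0,0,-0.9,0],
])

```text
time: 29.42
tool_pos: [569.0, -248.6, 194.1]
tcp_rot: [180.0, 0.1, 135.2]
ft_force: [0.8, -0.5, 0.4]
finger_gap: -0.4
grip_force: 0.0
```

```bash
python3 ov.py w8 A
```

```text
29.425 [ 569.  -248.6  194.1] -0.4
```

View pics/w8.png

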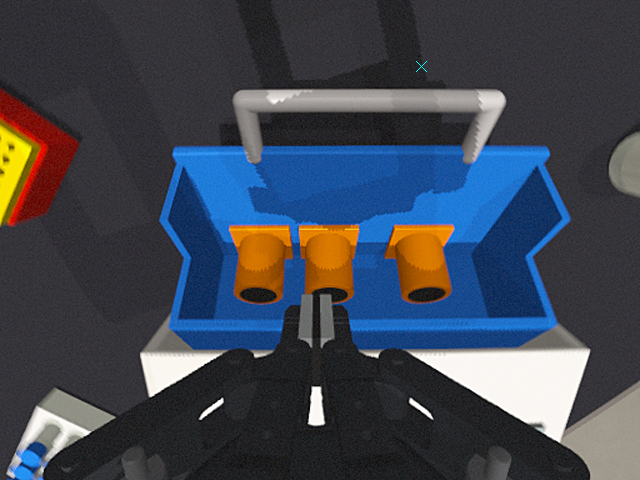

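C, B and D lie side by side. B is at (329,250), with a gap of about 30 px at (373,240) between B and D. Next is A.

Emit:
apply_moves([
  [0.93,0.53,0,0,0,0,0.75],
  [0.93,0.53,0,0,0,0,0.75],
  [0.93,0.53,0,0,0,0,0.75],
  [0.93,0.53,0,0,0,0,0.75],
  [0.93,0.53,0,0,0,0,0.75],
  [0.93,0.53,0,0,0,0,0.75],
  [0.93,0.53,0,0,0,0,0.75],
  [0.93,0.53,0,0,0,0,0.75],
])

```text
time: 30.48
tool_pos: [500.7, 0.3, 194.1]
tcp_rot: [180.0, 0.1, 135.0]
ft_force: [0.8, -0.3, 0.0]
finger_gap: 64.1
grip_force: 0.0
```

Emit:
apply_moves([
  [0.93,0.53,0,0,0,0,0.75],
  [0.93,0.53,0,0,0,0,0.75],
  [0.93,0.53,0,0,0,0,0.75],
  [0.93,0.53,0,0,0,0,0.75],
  [0.93,0.53,0,0,0,0,0.75],
  [0.93,0.53,0,0,0,0,0.75],
  [0.93,0.53,0,0,0,0,0.75],
  [0.93,0.53,0,0,0,0,0.75],
])

```text
time: 31.48
tool_pos: [432.6, 248.1, 194.1]
tcp_rot: [179.9, 0.0, 135.0]
ft_force: [1.2, -0.4, -0.1]
finger_gap: 63.8
grip_force: 0.0
```

Emit:
apply_moves([
  [0.93,0.53,0,0,0,0,0.75],
  [0.92,0.6,0,0,0,0,0.75],
  [0,0,0,0,0,0,0.75],
  [0,0,0,0,0,0,0.75],
])

```text
time: 31.98
tool_pos: [417.5, 310.0, 193.6]
tcp_rot: [180.0, 0.0, 135.0]
ft_force: [-0.6, -0.6, -0.1]
finger_gap: 64.2
grip_force: 0.0
```

```bash
python3 ov.py w9 AB
python3 - <<'E'
import cv2
im=cv2.imread('pics/w9.png'); cv2.imwrite('pics/w9c.png',im[0:360])
E
```

```text
31.975 [417.5 310.  193.6] 64.2
```

View pics/w9.png

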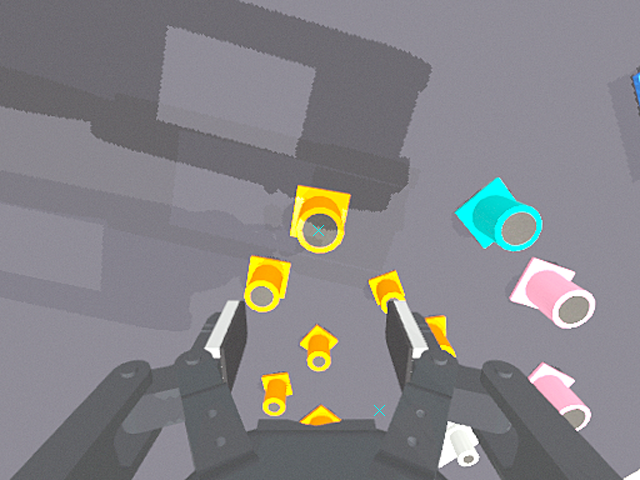

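A's ring is at (320,232), on its cross. I'll grasp it.

Emit:
apply_moves([
  [0,0.03,0.95,0,0,0,0.75],
  [0,0,0.95,0,0,0,0.75],
  [0,0,0.95,0,0,0,0.75],
  [0,0,0.95,0,0,0,0.75],
  [0,0,0.8,0,0,0,0.75],
  [0,0,0.45,0,0,0,0.75],
  [0,0,0.37,0,0,0,0.75],
  [0,0,0,0,0,0,0.75],
])

```text
time: 33.02
tool_pos: [417.9, 310.5, 30.4]
tcp_rot: [-180.0, -0.0, 135.0]
ft_force: [-0.1, 0.2, 0.1]
finger_gap: 64.0
grip_force: 0.0
```

Emit:
apply_moves([
  [0,0,0,0,0,0,0.3],
  [0,0,0,0,0,0,0.3],
  [0,0,0,0,0,0,0.3],
  [0,0,0,0,0,0,0.3],
])

```text
time: 33.52
tool_pos: [419.0, 311.5, 32.0]
tcp_rot: [179.9, 0.0, 135.0]
ft_force: [0.5, -0.8, 7.0]
finger_gap: 38.7
grip_force: 45.6
```

Emit:
apply_moves([
  [0,0,-0.5,0,0,0,0.3],
  [0,0,-0.95,0,0,0,0.3],
  [0,0,-0.95,0,0,0,0.3],
  [0,0,-0.95,0,0,0,0.3],
  [0,0,-0.95,0,0,0,0.3],
  [0,0,-0.95,0,0,0,0.3],
  [0,0,0,0,0,0,0.3],
])

```text
time: 34.4
tool_pos: [419.5, 311.8, 191.9]
tcp_rot: [179.7, 0.1, 135.0]
ft_force: [0.7, 0.3, -1.0]
finger_gap: 39.0
grip_force: 45.3
```

Emit:
apply_moves([
  [-0.93,-0.47,0,0,0,0,0.3],
  [-0.93,-0.47,0,0,0,0,0.3],
  [-0.93,-0.47,0,0,0,0,0.3],
  [-0.93,-0.47,0,0,0,0,0.3],
  [-0.93,-0.47,0,0,0,0,0.3],
  [-0.93,-0.47,0,0,0,0,0.3],
  [-0.93,-0.47,0,0,0,0,0.3],
  [-0.93,-0.47,0,0,0,0,0.3],
])

```text
time: 35.4
tool_pos: [495.7, 72.3, 187.2]
tcp_rot: [-179.9, -0.1, 135.0]
ft_force: [0.4, 1.2, 0.3]
finger_gap: 38.7
grip_force: 45.4
```

Emit:
apply_moves([
  [-0.93,-0.47,0,0,0,0,0.3],
  [-0.93,-0.47,0,0,0,0,0.3],
  [-0.93,-0.47,0,0,0,0,0.3],
  [-0.93,-0.47,0,0,0,0,0.3],
  [-0.93,-0.47,0,0,0,0,0.3],
  [-0.93,-0.47,0,0,0,0,0.3],
  [-0.93,-0.47,0,0,0,0,0.3],
  [-0.93,-0.47,0,0,0,0,0.3],
])

```text
time: 36.4
tool_pos: [573.9, -164.9, 187.0]
tcp_rot: [-180.0, -0.1, 135.0]
ft_force: [0.7, 0.3, -0.6]
finger_gap: 38.9
grip_force: 45.4
```

Emit:
apply_moves([
  [-0.93,-0.44,0,0,0,0,0.3],
  [-0.92,-0.44,0,0,0,0,0.3],
  [0,0,0,0,0,0,0.3],
  [0,0,0.9,0,0,0,0.3],
  [0,0,0.9,0,0,0,0.3],
  [0,0,0.7,0,0,0,0.3],
  [0,0,0,0,0,0,0.3],
])

```text
time: 37.28
tool_pos: [593.3, -220.8, 110.5]
tcp_rot: [-179.9, -0.3, 135.1]
ft_force: [-0.1, -0.3, -0.5]
finger_gap: 39.1
grip_force: 45.4
```

Emit:
apply_moves([
  [0,0,0,0,0,0,0.58],
  [0,0,0,0,0,0,0.58],
  [0,0,0,0,0,0,0.58],
  [0,0,-0.95,0,0,0,0.58],
  [0,0,-0.95,0,0,0,0.4],
  [0,0,-0.95,0,0,0,0],
  [0,0,0,0,0,0,0],
  [0,0,0,0,0,0,0],
])

```text
time: 38.28
tool_pos: [594.9, -222.1, 198.4]
tcp_rot: [-180.0, -0.0, 135.0]
ft_force: [-0.8, 0.1, -0.2]
finger_gap: 0.3
grip_force: 0.0
```

Run:
```python
from h import *
s=sense(); im=snapshot('wrist').astype(int); print(s['time'],np.round(s['tool_pos'],1))
im=cv2.resize(im.astype(np.uint8),(640,480)).astype(int)
o=(im[:,:,0]>70)&(im[:,:,0]>1.5*im[:,:,1])&(im[:,:,0]-im[:,:,2]>50)
b=(im[:,:,2]>90)&(im[:,:,2]>1.3*im[:,:,0])
d=im.sum(2)<130
for v in range(136,340,8):
    print(v,''.join('O' if o[v,u] else 'b' if b[v,u] else '.' if d[v,u] else '-' for u in range(150,590,4)))
```

```text
38.275 [ 594.9 -222.1  198.4]
136 --------.-----..-..--..............--......-...-......--....-..--------....---------------------------------..
144 ---------------.................................................-----......--------------------------------.--
152 bbbbbbbbbbb---bbbbbbbbbbbbbbbbbbbbbbbbbbbbbbbbbbbbbbbbbbbbbbbbbb----bbbbbbbbbbbbbbbbbb-------------------.----
160 bbbbbbbbbbbb--bbbbbbbbbbbbbbbbbbbbbbbbbbbbbbbbbbbbbbbbbbbbbbbbbb---bbbbbbbbbbbbbbbbbb-------------------------
168 bbbbbbbbbbbbbbbbbbbbbbbbbbbbbbbbbbbbbbbbbbbbbbbbbbbbbbbbbbbbbbbbbbbbbbbbbbbbbbbbbbbbb-------------------------
176 bbbbbbbbbbbbbbbbbbbbbbbbbbbbbbbbbbbbbbbbbbbbbbbbbbbbbbbbbbbbbbbbbbbbbbbbbbbbbbbbbbbbbb------------------------
184 bbbbbbbbbbbbbbbbbbbbbbbbbbbbbbbbbbbbbbbbbbbbbbbbbbbbbbbbbbbbbbbbbbbbbbbbbbbbbbbbbbbbbbb-----------------------
192 bbbbbbbbbbbbbbbbbbbbbbbbbbbbbbbbbbbbbbbbbbbbbbbbbbbbbbbbbbbbbbbbbbbbbbbbbbbbbbbbbbbbbbbb----------------------
200 bbbbbbbbbbbbbbbbbbbbbbbbbbbbbbbbbbbbbbbbbbbbbbbbbbbbbbbbbbbbbbbbbbbbbbbbbbbbbbbbbbbbbbbb----------------------
208 bbbbbbbbbbbbbbbbbbbbbbbbbbbbbbb
[... 1219 characters left out ...]
----------
296 bbbbbbbbbbbbO........ObbbbbbbO........---..---OOOOOOOO.......OObbbbbbbbbbbbbbbbbbbbbb-------------------------
304 bbbbbbbbbbbbbbbbbbbbbbbbbbbbbbbbbbbbbb---..---bbbbbbbbbbbbbbbbbbbbbbbbbbbbbbbbbbbbbbbb------------------------
312 bbbbbbbbbbbbbbbbbbbbbbbbbbbbbbbbbb....---..---....bbbbbbbbbbbbbbbbbbbbbbbbbbbbbbbbbbbbb-----------------------
320 bbbbbbbbbbbbbbbbbbbbbbbbbbbbbbbbbb....---..---....bbbbbbbbbbbbbbbbbbbbbbbbbbbbbbbbbbbbb-----------------------
328 bbbbbbbbbbbbbbbbbbbbbbbbbbbbbbbbbb...----..----...bbbbbbbbbbbbbbbbbbbbbbbbbbbbbbbbbbb-------------------------
336 bbbbbbbbbbbbbbbbbbbbbbbbbbbbbbbbb....----..----....bbbbbbbbbbbbbbbbbbbbbbbbbbbbbbbb---------------------------
```

All four larges are in the basket: four orange bodies between columns 190 and 410, none above the panel edge. Now I'll go in front of the bar and push the basket shut.

Emit:
apply_moves([
  [0.82,-0.05,0,0,0,0,0],
  [0.82,-0.05,0,0,0,0,0],
  [0.82,-0.05,0,0,0,0,0],
  [0.82,-0.05,0,0,0,0,0],
  [0.82,-0.05,0,0,0,0,0],
  [0,0,0.85,0,0,0,0],
  [0,0,0.85,0,0,0,0],
  [0,0,0.85,0,0,0,0],
])

```text
time: 39.33
tool_pos: [501.8, -140.0, 120.2]
tcp_rot: [-180.0, -0.1, 135.0]
ft_force: [0.0, 0.3, -0.1]
finger_gap: -0.4
grip_force: 0.0
```

Emit:
apply_moves([
  [-0.25,0,0,0,0,0,0],
  [-0.25,0,0,0,0,0,0],
  [-0.18,0,-0.22,0,0,0,0],
  [-0.18,0,-0.22,0,0,0,0],
  [-0.2,0,-0.2,0,0,0,0],
  [-0.2,0,-0.2,0,0,0,0],
  [-0.23,0,-0.17,0,0,0,0],
  [-0.23,0,-0.17,0,0,0,0],
])

```text
time: 40.33
tool_pos: [539.9, -177.0, 159.6]
tcp_rot: [180.0, 0.0, 135.0]
ft_force: [-4.2, 4.0, 3.6]
finger_gap: 0.1
grip_force: 2.8
```

Emit:
apply_moves([
  [-0.23,0,-0.17,0,0,0,0],
  [-0.23,0,-0.17,0,0,0,0],
  [-0.26,0,-0.12,0,0,0,0],
  [-0.26,0,-0.12,0,0,0,0],
  [-0.26,0,-0.12,0,0,0,0],
  [-0.26,0,-0.12,0,0,0,0],
  [-0.28,0,-0.06,0,0,0,0],
  [-0.28,0,-0.06,0,0,0,0],
])

```text
time: 41.32
tool_pos: [583.4, -221.1, 186.1]
tcp_rot: [-180.0, 0.0, 135.0]
ft_force: [-1.2, 0.7, 0.8]
finger_gap: 0.2
grip_force: 0.9
```

Emit:
apply_moves([
  [-0.28,0,-0.06,0,0,0,0],
  [-0.28,0,-0.06,0,0,0,0],
  [-0.2,0,0,0,0,0,0],
  [-0.2,0,0,0,0,0,0],
  [0,0,0,0,0,0,0],
])

```text
time: 41.95
tool_pos: [603.3, -240.9, 189.3]
tcp_rot: [-180.0, -0.1, 135.0]
ft_force: [-2.0, 1.9, 1.9]
finger_gap: -0.0
grip_force: 1.7
```

Emit:
apply_moves([
  [-0.12,0,0,0,0,0,0],
  [-0.08,0,0,0,0,0,0],
  [0,0,0,0,0,0,0],
])

```text
time: 42.32
tool_pos: [603.8, -241.3, 189.1]
tcp_rot: [-179.9, -0.7, 135.1]
ft_force: [-26.6, 20.1, 15.7]
finger_gap: 0.1
grip_force: 16.4
```

Emit:
apply_moves([
  [-0.1,0,0,0,0,0,0],
  [0,0,0,0,0,0,0],
])

```text
time: 42.58
tool_pos: [604.1, -241.5, 189.1]
tcp_rot: [-179.8, -1.0, 135.2]
ft_force: [-38.0, 28.8, 24.7]
finger_gap: -0.3
grip_force: 24.1
```

Emit:
apply_moves([
  [0.2,0,0,0,0,0,0],
  [0.5,0,0,0,0,0,0],
  [0,0,-1,0,0,0,0],
  [0,0,-1,0,0,0,0],
  [-0.9,0,0,0,0,0,0],
  [-0.9,0,0,0,0,0,0],
  [0,0,0,0,0,0,0],
])

```text
time: 43.45
tool_pos: [633.7, -271.9, 248.8]
tcp_rot: [-180.0, 0.0, 135.0]
ft_force: [0.9, -0.1, -0.4]
finger_gap: 0.4
grip_force: 0.0
```

Run:
```python
from h import *
s=sense(); C=cam('wrist',s); im=snapshot('wrist'); np.save('pics/w10.npy',im); print(s['time'],np.round(s['tool_pos'],1))
im=cv2.resize(im,(800,600)).astype(int)
for u in (300,330,450,480): print(u,[(v,im[v,u].tolist()) for v in range(225,345,6)])
O=np.array([619,-258]);x=np.array([.707,-.707])
for t in (0,.03,.06,.1): print(t,(proj(C,[*(O-x*(170*np.sin(t)+4*np.cos(t))),15+170*np.cos(t)])/.64).round(1))
print('roof',proj(C,[*O,156])/.64)
```

```text
43.45 [ 633.7 -271.9  248.8]
300 [(225, [14, 46, 92]), (231, [11, 45, 95]), (237, [8, 44, 93]), (243, [9, 43, 91]), (249, [11, 49, 94]), (255, [24, 45, 94]), (261, [9, 56, 118]), (267, [17, 97, 185]), (273, [122, 117, 111]), (279, [125, 121, 118]), (285, [132, 126, 125]), (291, [112, 103, 103]), (297, [224, 220, 212]), (303, [219, 215, 205]), (309, [220, 217, 208]), (315, [219, 217, 210]), (321, [220, 218, 213]), (327, [218, 216, 210]), (333, [220, 216, 210]), (339, [220, 216, 209])]
330 [(225, [5, 44, 90]), (231, [115, 117, 104]), (237, [157, 157, 145]), (243, [0, 36, 91]), (249, [12, 45, 93]), (255, [23, 46, 90]), (261, [22, 73, 142]), (267, [15, 58, 118]), (273, [113, 110, 108]), (279, [134, 130, 127]), (285, [150, 144, 142]), (291, [116, 113, 111]), (297, [185, 179, 175]), (303, [219, 217, 213]), (309, [220, 217, 214]), (315, [211, 207, 199]), (321, [211, 206, 199]), (327, [209, 204, 196]), (333, [209, 205, 198]), (339, [211, 207, 198])]
450 [(225, [7, 42, 88]), (231, [118, 119, 107]), (237, [158, 159, 144]), (243, [9, 42, 90]), (249, [14, 45, 93]), (255, [22, 49, 94]), (261, [18
[... 198 characters left out ...]
]), (315, [168, 163, 156]), (321, [222, 219, 216]), (327, [220, 216, 213]), (333, [219, 216, 211]), (339, [220, 217, 213])]
480 [(225, [4, 37, 90]), (231, [13, 46, 93]), (237, [166, 165, 145]), (243, [5, 40, 92]), (249, [22, 51, 96]), (255, [4, 39, 87]), (261, [18, 59, 119]), (267, [12, 61, 119]), (273, [107, 102, 99]), (279, [124, 118, 117]), (285, [134, 127, 126]), (291, [120, 114, 114]), (297, [172, 167, 159]), (303, [222, 220, 215]), (309, [218, 216, 213]), (315, [219, 216, 212]), (321, [219, 215, 211]), (327, [220, 218, 212]), (333, [221, 217, 214]), (339, [218, 216, 212])]
0 [[395.8 288.1]]
0.03 [[395.8 277.7]]
0.06 [[395.8 267. ]]
0.1 [[395.8 252.4]]
roof [[395.63006764 279.0444909 ]]
```

Run:
```python
from h import *
im=cv2.resize(np.load('pics/w10.npy'),(800,600)).astype(int)
for u in (185,200,215,575,590,600): print(u,[(v,im[v,u].tolist()) for v in range(246,300,3)])
```

```text
185 [(246, [38, 36, 41]), (249, [43, 35, 42]), (252, [27, 32, 49]), (255, [15, 41, 89]), (258, [27, 78, 149]), (261, [32, 114, 200]), (264, [37, 112, 199]), (267, [24, 108, 198]), (270, [18, 77, 151]), (273, [29, 66, 125]), (276, [28, 60, 112]), (279, [73, 80, 101]), (282, [193, 187, 179]), (285, [223, 219, 214]), (288, [220, 217, 212]), (291, [220, 217, 213]), (294, [220, 217, 215]), (297, [219, 216, 212])]
200 [(246, [19, 43, 85]), (249, [6, 46, 91]), (252, [3, 42, 88]), (255, [3, 38, 83]), (258, [22, 76, 153]), (261, [28, 114, 200]), (264, [26, 111, 199]), (267, [26, 111, 200]), (270, [14, 60, 121]), (273, [2, 28, 67]), (276, [13, 35, 74]), (279, [49, 61, 79]), (282, [197, 190, 181]), (285, [223, 219, 215]), (288, [220, 217, 212]), (291, [221, 217, 211]), (294, [218, 215, 210]), (297, [221, 216, 210])]
215 [(246, [8, 40, 89]), (249, [5, 37, 89]), (252, [14, 45, 91]), (255, [14, 40, 84]), (258, [13, 90, 174]), (261, [39, 116, 202]), (264, [25, 108, 197]), (267, [34, 113, 201]), (270, [12, 58, 119]), (273, [19, 35, 71]), (276, [7, 32, 72]), (279, [56, 63, 81]), (282, [192, 188, 178]
[... 644 characters left out ...]
, [37, 125, 216]), (264, [34, 121, 214]), (267, [32, 124, 217]), (270, [13, 73, 142]), (273, [8, 31, 67]), (276, [6, 34, 73]), (279, [52, 61, 81]), (282, [208, 203, 194]), (285, [222, 218, 214]), (288, [220, 216, 212]), (291, [219, 217, 213]), (294, [220, 217, 212]), (297, [219, 215, 212])]
600 [(246, [45, 43, 44]), (249, [27, 41, 72]), (252, [8, 45, 92]), (255, [11, 39, 86]), (258, [29, 100, 185]), (261, [37, 124, 215]), (264, [33, 120, 214]), (267, [33, 122, 217]), (270, [17, 69, 139]), (273, [12, 41, 87]), (276, [7, 46, 99]), (279, [50, 68, 101]), (282, [211, 205, 196]), (285, [220, 218, 215]), (288, [220, 216, 214]), (291, [219, 216, 213]), (294, [220, 218, 214]), (297, [220, 216, 213])]
```

Roof edge reads 280 and the bar 282.5, which suggests the basket may still be about 0.02 rad ajar. I'll check from straight above.

Emit:
apply_moves([
  [-0.75,0,0,0,0,0,0],
  [-0.75,0,0,0,0,0,0],
  [-0.75,0,0,0,0,0,0],
  [0,0,0,0,0,0,0],
  [0,0,0,0,0,0,0],
])

```text
time: 44.12
tool_pos: [680.5, -317.6, 249.4]
tcp_rot: [-180.0, -0.0, 135.1]
ft_force: [0.2, 0.2, 0.5]
finger_gap: -0.2
grip_force: 0.0
```

Run:
```python
from h import *
s=sense(); C=cam('wrist',s); im=snapshot('wrist'); print(s['time'],np.round(s['tool_pos'],1),C['o'].round(1))
O=np.array([619.6,-258.6]);x=np.array([.707,-.707]);y=np.array([.707,.707])
print('cam local x',(C['o'][:2]-O)@x)
g=im.astype(int)
def edge(z,yl,lo,hi):
    L=np.arange(lo,hi,.5); P=np.array([[*(O+x*l+y*yl),z] for l in L]); uv=proj(C,P).round().astype(int); return L,g[uv[:,1],uv[:,0]]
for z,yl,lo,hi in ((156,-112,-16,8),(156,112,-16,8),(185,-40,-16,8),(185,0,-16,8),(185,40,-16,8)):
    L,c=edge(z,yl,lo,hi); print(z,yl,[(l,*v.tolist()) for l,v in zip(L[::2],c[::2])])
```

```text
44.125 [ 680.5 -317.6  249.4] [ 619.6 -258.5  378.7]
cam local x -0.0312886945966074
156 -112 [(np.float64(-16.0), 39, 36, 43), (np.float64(-15.0), 36, 35, 38), (np.float64(-14.0), 34, 31, 36), (np.float64(-13.0), 31, 28, 32), (np.float64(-12.0), 46, 43, 39), (np.float64(-11.0), 22, 87, 166), (np.float64(-10.0), 27, 78, 153), (np.float64(-9.0), 35, 112, 202), (np.float64(-8.0), 36, 110, 198), (np.float64(-7.0), 23, 109, 197), (np.float64(-6.0), 32, 112, 199), (np.float64(-5.0), 34, 104, 188), (np.float64(-4.0), 22, 76, 147), (np.float64(-3.0), 42, 118, 202), (np.float64(-2.0), 19, 84, 157), (np.float64(-1.0), 16, 64, 129), (np.float64(0.0), 95, 100, 119), (np.float64(1.0), 172, 164, 154), (np.float64(2.0), 215, 208, 197), (np.float64(3.0), 221, 217, 214), (np.float64(4.0), 220, 217, 214), (np.float64(5.0), 218, 215, 210), (np.float64(6.0), 220, 216, 213), (np.float64(7.0), 219, 215, 211)]
156 112 [(np.float64(-16.0), 38, 37, 37), (np.float64(-15.0), 40, 40, 41), (np.float64(-14.0), 38, 39, 43), (np.float64(-13.0), 41, 43, 47), (np.float64(-12.0), 35, 28, 30), (np.float64(-11.0), 32, 
[... 2404 characters left out ...]
123, 120, 117), (np.float64(-12.0), 130, 124, 123), (np.float64(-11.0), 130, 128, 124), (np.float64(-10.0), 138, 134, 131), (np.float64(-9.0), 149, 144, 142), (np.float64(-8.0), 154, 147, 145), (np.float64(-7.0), 140, 134, 133), (np.float64(-6.0), 126, 122, 120), (np.float64(-5.0), 126, 121, 120), (np.float64(-4.0), 113, 111, 109), (np.float64(-3.0), 102, 100, 100), (np.float64(-2.0), 81, 70, 67), (np.float64(-1.0), 111, 45, 0), (np.float64(0.0), 96, 45, 6), (np.float64(1.0), 165, 161, 158), (np.float64(2.0), 185, 182, 174), (np.float64(3.0), 183, 181, 171), (np.float64(4.0), 185, 178, 172), (np.float64(5.0), 186, 182, 173), (np.float64(6.0), 185, 181, 173), (np.float64(7.0), 188, 182, 174)]
```

Seen from straight above, the bar centre is about 8.6 mm in front of the roof edge, not 4, so the basket is about 0.027 rad ajar. Orange also shows in the gap, so something inside is blocking it. I'll map the orange before reopening.

Run:
```python
from h import *
s=sense(); C=cam('wrist',s); g=snapshot('wrist').astype(int)
O=np.array([619.6,-258.6]);x=np.array([.707,-.707]);y=np.array([.707,.707])
for l in np.arange(-6,3,1):
    r=''
    for yl in range(-118,119,3):
        u,v=proj(C,[*(O+x*l+y*yl),152])[0].round().astype(int); c=g[v,u]
        r+='O' if c[0]-c[2]>40 else 'b' if c[2]-c[0]>40 else 'w' if c.min()>100 else '.'
    print('%5.1f'%l,r)
im=snapshot('side').astype(int); S=cam('side')
print([ (p,proj(S,p)[0].round()) for p in ((526.5,45,30),)])
m=((im[:,:,0]>120)&(im[:,:,0]-im[:,:,2]>80)&(im[:,:,1]<170)).astype(np.uint8)
n,_,st,ce=cv2.connectedComponentsWithStats(m)
for i in range(1,n):
    if st[i,4]>25 and ce[i][1]>140: print('blob',ce[i].round(1),st[i,4],onz(S,ce[i],20)[:2].round())
```

```text
-6.0 bbbbbbbbbbwwwwwwwwwwwwwwwwwwwwwwwwwwwwwwwwwwwwwwwwwwwwwwwwwwwwwwwwwwwbbbbbbbbbb
 -5.0 bbbbbbbbbbbwwwwwwwwwwwwwwwwwwwwwwwwwwwwwwwwwwwwwwwwwwwwww.ww..w..w.wwbbbbbbbbbb
 -4.0 bbbbbbbbbbbwwwwwwww..ww......wwwwwwwwwwwwww....w.....ww.w..........wwbbbbbbbbbb
 -3.0 .bbbbbbbbbbwwwwwwww..................................................bbbbbbbbbb
 -2.0 .bbbbbbbbbbbbb.w..........................................bbbb......bbbbbbbbbbb
 -1.0 .bbbbbbbbbbbbbbbbOOOOOOOOOOOObOOOOOOOOOOObbOObbOOOOOOOOOOO.bbbbbbbbbbbbbbbbbbbb
  0.0 ...wwwbbbbbbb..b.OOOOOOOOOOOO.OOOOOOOOOOObbOOObOOOOOOOOOOOO.bbbbbb....bbbbbbbbb
  1.0 wwwwwwwwwwwwwwwwwwwwwwwwwwwwwwwwwwwwwwwwwwwwwwwwwwwwwwwwwwwwwwwwwwwwwwwwwwwwwww
  2.0 wwwwwwwwwwwwwwwwwwwwwwwwwwwwwwwwwwwwwwwwwwwwwwwwwwwwwwwwwwwwwwwwwwwwwwwwwwwwwww
[((526.5, 45, 30), array([243., 204.]))]
blob [227.  172.3] 99 [518. 202.]
blob [199.8 175. ] 163 [426. 220.]
blob [258.6 182.7] 156 [604. 121.]
blob [314.8 177.6] 50 [791.  80.]
blob [236.1 187.6] 97 [527. 126.]
blob [210.3 195. ] 107 [436. 123.]
blob [219.1 365. ] 379 [ 310. -424.]
```

Emit:
apply_moves([
  [0.77,0,0,0,0,0,0],
  [0.77,0,0,0,0,0,0],
  [0.77,0,0,0,0,0,0],
  [0,0,0.7,0,0,0,0],
  [0,0,0.7,0,0,0,0],
  [0,0,0.68,0,0,0,0],
  [0.3,0,0.02,0,0,0,0],
  [0.3,0,0.02,0,0,0,0],
])

```text
time: 45.28
tool_pos: [618.9, -256.8, 185.5]
tcp_rot: [-180.0, 0.0, 135.0]
ft_force: [2.7, -2.2, -1.7]
finger_gap: -0.1
grip_force: 1.9
```

Emit:
apply_moves([
  [0.55,0,0.13,0,0,0,0],
  [0.55,0,0.13,0,0,0,0],
  [0.52,0,0.23,0,0,0,0],
  [0.52,0,0.23,0,0,0,0],
  [0.46,0,0.33,0,0,0,0],
  [0.46,0,0.33,0,0,0,0],
])

```text
time: 46.02
tool_pos: [555.0, -191.8, 146.7]
tcp_rot: [179.9, 0.2, 135.0]
ft_force: [2.8, -2.1, 0.7]
finger_gap: -0.4
grip_force: 1.4
```

Emit:
apply_moves([
  [0.41,0,0.39,0,0,0,0],
  [0.18,0,0.22,0,0,0,0],
  [0.18,0,0.22,0,0,0,0],
  [0.15,0,0.15,0,0,0,0],
  [0.1,0,0.1,0,0,0,0],
  [0,0,0,0,0,0,0],
])

```text
time: 46.78
tool_pos: [534.1, -171.4, 113.4]
tcp_rot: [179.9, 0.3, 135.0]
ft_force: [6.9, -6.1, -0.0]
finger_gap: -0.3
grip_force: 4.1
```

Emit:
apply_moves([
  [-0.25,0,-0.1,0,0,0,0],
  [0,0,-0.95,0,0,0,0],
  [0,0,-0.95,0,0,0,0],
  [-0.95,0,-0.8,0,0,0,0],
  [-0.95,0,0,0,0,0,0],
  [-0.5,0,0,0,0,0,0],
  [0,0,0,0,0,0,0],
  [0,0,0,0,0,0,0],
])

```text
time: 47.78
tool_pos: [588.1, -225.8, 195.5]
tcp_rot: [-180.0, -0.1, 135.0]
ft_force: [-0.8, 0.2, 1.1]
finger_gap: 0.2
grip_force: 0.0
```

```bash
cat > asc.py <<'E'
from h import *
s=sense(); im=snapshot('wrist'); print(s['time'],np.round(s['tool_pos'],1))
h=cv2.cvtColor(cv2.resize(im,(640,480)),cv2.COLOR_RGB2HSV).astype(int); H,Sa,V=h[...,0],h[...,1],h[...,2]
o=(H<25)&(Sa>120)&(V>70); b=(H>95)&(H<125)&(Sa>90)&(V>50); d=V<60
for v in range(136,316,6):
    print(v,''.join(('O' if V[v,u]>190 else 'o') if o[v,u] else 'b' if b[v,u] else '.' if d[v,u] else '-' for u in range(150,560,4)))
E
python3 asc.py
```

```text
47.775 [ 588.1 -225.8  195.5]
136 ----------.------.-.................................................------....-------------------------
142 ----------..-----..................................................------....--------------------------
148 ----------..------.................................................-----.....--------------------------
154 bbbbbbbbbbbbb----bbbbbbbbbbbbbbbbbbbbbbbbbbbbbbbbbbbbbbbbbbbbbbbbbb-----bbbbbbbbbbbbbbbbb--------------
160 bbbbbbbbbbbbbb---bbbbbbbbbbbbbbbbbbbbbbbbbbbbbbbbbbbbbbbbbbbbbbbbbb----bbbbbbbbbbbbbbbbbb--------------
166 bbbbbbbbbbbbbbb--bbbbbbbbbbbbbbbbbbbbbbbbbbbbbbbbbbbbbbbbbbbbbbbbbbb--bbbbbbbbbbbbbbbbbb---------------
172 bbbbbbbbbbbbbbbbbbbbbbbbbbbbbbbbbbbbbbbbbbbbbbbbbbbbbbbbbbbbbbbbbbbbbbbbbbbbbbbbbbbbbbbb---------------
178 bbbbbbbbbbbbbbbbbbbbbbbbbbbbbbbbbbbbbbbbbbbbbbbbbbbbbbbbbbbbbbbbbbbbbbbbbbbbbbbbbbbbbbbbb--------------
184 bbbbbbbbbbbbbbbbbbbbbbbbbbbbbbbbbbbbbbbbbbbbbbbbbbbbbbbbbbbbbbbbbbbbbbbbbbbbbbbbbbbbbbbbbb-------------
190 bbbbbbbbbbbbbbbbbbbbbbbbbbbbbbbbbbbbbbbbbbbbbbbbbbbbbbbbbbbbbbbbbbbbbbbbbbbbbbbbbbbbbbbbbb----
[... 1469 characters left out ...]
OOOooOOOOOOOOOObbbbbbbbbbbbbbbbbbbbb----------------
280 bbbbbbbbbbbbbOOOOOOOOOooobbbbboOOOOOOOOOOooOOOOOOOOOOOooOOOOOOOOOObbbbbbbbbbbbbbbbbbbbb----------------
286 bbbbbbbbbbbb-oOOOOOOooooobbbbboOOOOOOOOOOooOOOOOOOOOOOooOOOOOOOOOObbbbbbbbbbbbbbbbbbbbbb---------------
292 bbbbbbbbbbbbooo......oooobbbbbooOOOOOOOooooOOOOOOOOOOooooOOOOOOOOobbbbbbbbbbbbbbbbbbbbbb---------------
298 bbbbbbbbbbbbbo-........o-bbbbboooo....---..---OOOOOOOoooooo-...ooobbbbbbbbbbbbbbbbbbbbbb---------------
304 bbbbbbbbbbbbbbbb--oooo-bbbbbbbbo......---..---OOOOOOOooO........obbbbbbbbbbbbbbbbbbbbbbbb--------------
310 bbbbbbbbbbbbbbbbbbbbbbbbbbbbbbbbbbb...---..---...oOOOobbbbbbbbbbbbbbbbbbbbbbbbbbbbbbbbbbb--------------
```

Emit:
apply_moves([
  [-0.85,0,-0.2,0,0,0,0],
  [-0.85,0,-0.2,0,0,0,0],
  [0,0,0,0,0,0,0],
  [0,0,0,0,0,0,0],
])

```text
time: 48.32
tool_pos: [624.2, -261.6, 207.7]
tcp_rot: [-180.0, -0.1, 135.0]
ft_force: [0.3, -0.1, -1.1]
finger_gap: 0.0
grip_force: 0.0
```

Run:
```python
from h import *
s=sense(); im=snapshot('wrist'); print(s['time'],np.round(s['tool_pos'],1)); np.save('pics/w11.npy',im); np.save('pics/w11s.npy',np.r_[s['tool_pos'],s['tcp_rot']])
h=cv2.cvtColor(im,cv2.COLOR_RGB2HSV).astype(int); H,Sa,V=h[...,0],h[...,1],h[...,2]
o=(H<25)&(Sa>110)
for v in range(96,230,3):
    print(v,''.join(str(min(9,V[v,u]//26)) if o[v,u] else ' ' if (H[v,u]>95)&(H[v,u]<125)&(Sa[v,u]>90) else '.' if V[v,u]<70 else '-' for u in range(140,370,2)))
```

```text
48.325 [ 624.2 -261.6  207.7]
96                                                                                                                    
99                                                                                                                    
102                                                                                                                    
105                                                                                                                    
108                                                                                                                    
111                                                                                                                    
114                                                                                                                    
117                                                                                                                    
120                                                                                                             
[... 3627 characters left out ...]
-   -   -                                                                                -      -- -
216 -------------------------------------------------------------------------------------------------------------------
219 -------------------------------------------------------------------------------------------------------------------
222 -------------------------------------------------------------------------------------------------------------------
225 -------------------------------------------------------------------------------------------------------------------
228 -------------------------------------------------------------------------------------------------------------------
```

Emit:
apply_moves([
  [0.85,0,0,0,0,0,0],
  [0.85,0,0,0,0,0,0],
  [0.85,0,0,0,0,0,0],
  [0.85,0,0,0,0,0,0],
  [0.85,0,0,0,0,0,0],
  [0.85,0,0,0,0,0,0],
  [0.7,0,0,0,0,0,0],
  [0,0,0,0,0,0,0],
])

```text
time: 49.38
tool_pos: [500.7, -138.1, 208.0]
tcp_rot: [180.0, -0.0, 135.1]
ft_force: [-0.4, -0.3, 0.2]
finger_gap: 0.2
grip_force: 0.0
```

Emit:
apply_moves([
  [0,0,0.95,0,0,0,0],
  [0,0,0.95,0,0,0,0],
  [0,0,0.95,0,0,0,0],
  [-0.2,0,0,0,0,0,0],
  [0,0,0,0,0,0,0],
  [0,0,0,0,0,0,0],
])

```text
time: 50.12
tool_pos: [507.1, -144.2, 124.3]
tcp_rot: [179.9, 0.1, 135.0]
ft_force: [-0.1, 0.6, -0.0]
finger_gap: -0.2
grip_force: 0.0
```

Emit:
apply_moves([
  [-0.06,0,0,0,0,0,0],
  [0,0,0,0,0,0,0],
])

```text
time: 50.38
tool_pos: [507.6, -145.1, 123.2]
tcp_rot: [180.0, 0.1, 135.0]
ft_force: [0.2, 0.5, 0.6]
finger_gap: 0.1
grip_force: 0.0
```

Emit:
apply_moves([
  [-0.06,0,0,0,0,0,0],
  [0,0,0,0,0,0,0],
])

```text
time: 50.62
tool_pos: [508.6, -146.3, 122.6]
tcp_rot: [180.0, 0.0, 135.0]
ft_force: [0.1, -0.3, 0.6]
finger_gap: -0.1
grip_force: 0.0
```

Emit:
apply_moves([
  [-0.06,0,0,0,0,0,0],
  [0,0,0,0,0,0,0],
])

```text
time: 50.88
tool_pos: [509.8, -147.5, 122.6]
tcp_rot: [-180.0, -0.0, 135.0]
ft_force: [0.3, 0.8, -0.7]
finger_gap: -0.0
grip_force: 0.0
```

Emit:
apply_moves([
  [-0.06,0,0,0,0,0,0],
  [0,0,0,0,0,0,0],
])

```text
time: 51.12
tool_pos: [510.2, -147.9, 122.4]
tcp_rot: [-180.0, -0.2, 135.0]
ft_force: [-5.1, 4.6, 4.4]
finger_gap: 0.3
grip_force: 3.5
```

Emit:
apply_moves([
  [-0.06,0,0,0,0,0,0],
  [0,0,0,0,0,0,0],
])

```text
time: 51.38
tool_pos: [510.4, -148.0, 122.3]
tcp_rot: [-180.0, -0.4, 135.1]
ft_force: [-11.5, 10.1, 11.2]
finger_gap: 0.2
grip_force: 8.0
```

Emit:
apply_moves([
  [-0.06,0,0,0,0,0,0],
  [0,0,0,0,0,0,0],
])

```text
time: 51.62
tool_pos: [510.5, -148.1, 122.2]
tcp_rot: [-179.9, -0.6, 135.1]
ft_force: [-18.9, 16.0, 17.9]
finger_gap: -0.4
grip_force: 12.6
```

The contact test gives a finger half-width of 10.8 mm and a bar travel of 132 mm between the two stops. The full range is 131.7 mm, so the earlier push did shut the basket fully; the roof edge simply sits about 4 mm back. I'll push it shut again along the arc.

Emit:
apply_moves([
  [-0.06,0,-0.22,0,0,0,0],
  [-0.18,0,-0.22,0,0,0,0],
  [-0.2,0,-0.2,0,0,0,0],
  [-0.2,0,-0.2,0,0,0,0],
  [-0.23,0,-0.17,0,0,0,0],
  [-0.23,0,-0.17,0,0,0,0],
  [-0.23,0,-0.17,0,0,0,0],
  [-0.23,0,-0.17,0,0,0,0],
])

```text
time: 52.62
tool_pos: [546.6, -184.1, 168.2]
tcp_rot: [180.0, -0.1, 135.1]
ft_force: [-0.2, 1.4, -1.5]
finger_gap: 0.2
grip_force: 1.0
```

Emit:
apply_moves([
  [-0.26,0,-0.12,0,0,0,0],
  [-0.26,0,-0.12,0,0,0,0],
  [-0.26,0,-0.12,0,0,0,0],
  [-0.26,0,-0.12,0,0,0,0],
  [-0.28,0,-0.06,0,0,0,0],
  [-0.28,0,-0.06,0,0,0,0],
  [-0.28,0,-0.06,0,0,0,0],
  [-0.28,0,-0.06,0,0,0,0],
])

```text
time: 53.62
tool_pos: [592.9, -230.6, 189.7]
tcp_rot: [-180.0, -0.0, 135.0]
ft_force: [-1.3, 0.2, -0.4]
finger_gap: -0.3
grip_force: 0.6
```

Emit:
apply_moves([
  [-0.2,0,0,0,0,0,0],
  [-0.2,0,0,0,0,0,0],
  [-0.1,0,0,0,0,0,0],
  [0,0,0,0,0,0,0],
  [0,0,0,0,0,0,0],
])

```text
time: 54.25
tool_pos: [603.2, -240.8, 189.7]
tcp_rot: [-180.0, 0.0, 135.0]
ft_force: [-0.6, 0.4, -0.3]
finger_gap: 0.2
grip_force: 0.1
```

Emit:
apply_moves([
  [-0.1,0,0,0,0,0,0],
  [0,0,0,0,0,0,0],
])

```text
time: 54.5
tool_pos: [603.5, -241.1, 189.6]
tcp_rot: [-180.0, -0.3, 135.1]
ft_force: [-11.9, 9.4, 6.9]
finger_gap: -0.1
grip_force: 7.4
```

Emit:
apply_moves([
  [-0.06,0,0,0,0,0,0],
  [0.2,0,0,0,0,0,0],
  [0.4,0,0,0,0,0,0],
  [0,0,-1,0,0,0,0],
  [0,0,-1,0,0,0,0],
])

```text
time: 55.12
tool_pos: [593.3, -231.0, 250.1]
tcp_rot: [-180.0, -0.0, 135.0]
ft_force: [-0.6, -1.0, 0.1]
finger_gap: 0.0
grip_force: 0.0
```

Emit:
apply_moves([
  [-0.92,-0.72,0,0,0,0,0],
  [-0.92,-0.72,0,0,0,0,0],
  [-0.92,-0.72,0,0,0,0,0],
  [-0.92,-0.72,0,0,0,0,0],
  [0,0,0,0,0,0,0],
  [0,0,0,0,0,0,0],
])

```text
time: 55.88
tool_pos: [610.7, -370.1, 249.7]
tcp_rot: [180.0, -0.0, 135.0]
ft_force: [0.1, 0.2, -0.1]
finger_gap: -0.3
grip_force: 0.0
```

Run:
```python
from h import *
s=sense(); C=cam('wrist',s); im=snapshot('wrist'); print(s['time'],np.round(s['tool_pos'],1))
h=cv2.cvtColor(im,cv2.COLOR_RGB2HSV).astype(int)
m=((h[...,0]>45)&(h[...,0]<80)&(h[...,1]>120)&(h[...,2]>60)).astype(np.uint8)
n,_,st,ce=cv2.connectedComponentsWithStats(m)
for i in range(1,n):
    if st[i,4]>50: print(ce[i].round(1),st[i].tolist(),onz(C,ce[i],172).round(1))
print(proj(C,[610,-370,172]))
```

```text
55.875 [ 610.7 -370.1  249.7]
[254.3 206.7] [235, 187, 39, 40, 1222] [ 610.3 -369.1  172. ]
[442.5 211.9] [412, 196, 63, 32, 1710] [ 724.8 -261.5  172. ]
[[253.2608058  207.14684615]]
```

Emit:
apply_moves([
  [0,0,0.7,0,0,0,0],
  [0,0,0.7,0,0,0,0],
  [0,0,0.55,0,0,0,0],
  [0,0,0,0,0,0,0],
  [0,0,0,0,0,0,0],
])

```text
time: 56.55
tool_pos: [611.0, -370.6, 191.9]
tcp_rot: [180.0, 0.0, 135.0]
ft_force: [-1.2, 0.9, 3.8]
finger_gap: 0.1
grip_force: 0.7
```

Emit:
apply_moves([
  [0,0,0.1,0,0,0,0],
  [0,0,0.06,0,0,0,0],
  [0,0,0,0,0,0,0],
])

```text
time: 56.92
tool_pos: [611.3, -371.0, 187.2]
tcp_rot: [180.0, 0.1, 135.0]
ft_force: [0.4, -0.8, 4.1]
finger_gap: -0.3
grip_force: 2.1
```

Emit:
apply_moves([
  [0,0,0.06,0,0,0,0],
  [0,0,0.06,0,0,0,0],
  [0,0,0,0,0,0,0],
])

```text
time: 57.3
tool_pos: [611.5, -371.0, 185.9]
tcp_rot: [180.0, 0.2, 135.0]
ft_force: [-3.1, 2.6, 16.0]
finger_gap: -0.2
grip_force: 7.9
```

Emit:
apply_moves([
  [0,0,0.05,0,0,0,0],
  [0,0,0,0,0,0,0],
])

```text
time: 57.55
tool_pos: [611.5, -371.1, 185.8]
tcp_rot: [180.0, 0.2, 135.0]
ft_force: [-6.7, 4.9, 21.5]
finger_gap: 0.3
grip_force: 11.0
```

Emit:
apply_moves([
  [0,0,-0.8,0,0,0,0],
  [0,0,-0.9,0,0,0,0],
  [0,0,-0.9,0,0,0,0],
  [0,0,-0.9,0,0,0,0],
  [0,0,0,0,0,0,0],
  [0,0,0,0,0,0,0],
  [0,0,0,0,0,0,0],
  [0,0,0,0,0,0,0],
])

```text
time: 58.55
tool_pos: [610.4, -370.3, 284.8]
tcp_rot: [-180.0, -0.1, 135.0]
ft_force: [0.5, 0.2, 0.2]
finger_gap: 0.2
grip_force: 0.0
```

Run:
```python
from h import *
s=sense(); C=cam('wrist',s); g=snapshot('wrist').astype(int); print(s['time'],np.round(s['tool_pos'],1),np.round(s['ft_force'],1))
O=np.array([619.6,-258.6]);x=np.array([.707,-.707]);y=np.array([.707,.707])
for yl in (-50,-30):
    print([(l,g[tuple(proj(C,[*(O+x*l+y*yl),185])[0].round().astype(int)[::-1])].tolist()) for l in range(-18,4,1)])
a=np.load('pics/side0.npy').astype(int); b=snapshot('side').astype(int)
S=cam('side')
for n,p in dict(bottle=(744,-8,65),tip=(314,-411,61)).items():
    u,v=proj(S,p)[0].astype(int); print(n,np.abs(a-b)[v-15:v+15,u-15:u+15].mean().round(1))
```

```text
58.55 [ 610.4 -370.3  284.8] [0.5 0.2 0.2]
[(-18, [31, 33, 29]), (-17, [19, 15, 13]), (-16, [31, 37, 30]), (-15, [22, 25, 24]), (-14, [39, 35, 35]), (-13, [102, 101, 98]), (-12, [128, 122, 119]), (-11, [133, 130, 126]), (-10, [137, 134, 131]), (-9, [153, 149, 145]), (-8, [150, 144, 141]), (-7, [143, 138, 138]), (-6, [132, 128, 122]), (-5, [123, 120, 118]), (-4, [117, 112, 109]), (-3, [105, 104, 101]), (-2, [85, 45, 25]), (-1, [156, 153, 145]), (0, [178, 174, 167]), (1, [182, 179, 171]), (2, [184, 178, 171]), (3, [181, 177, 170])]
[(-18, [32, 34, 30]), (-17, [23, 28, 19]), (-16, [27, 28, 31]), (-15, [30, 28, 29]), (-14, [42, 42, 45]), (-13, [84, 85, 82]), (-12, [120, 114, 111]), (-11, [134, 128, 123]), (-10, [140, 136, 133]), (-9, [151, 145, 144]), (-8, [150, 144, 144]), (-7, [144, 139, 136]), (-6, [131, 126, 124]), (-5, [125, 122, 120]), (-4, [120, 117, 115]), (-3, [105, 104, 98]), (-2, [109, 63, 36]), (-1, [127, 116, 107]), (0, [159, 154, 150]), (1, [163, 159, 149]), (2, [165, 162, 153]), (3, [163, 157, 150])]
bottle 41.9
tip 6.0
```

Run:
```python
from h import *
a=np.load('pics/scene0.npy').astype(int); b=snapshot('scene').astype(int); K=cam('scene')
d=np.abs(a-b).mean(2)
print('bottle',d[230:270,264:284].mean().round(1), 'cap',d[225:236,268:280].mean().round(1))
```

```text
bottle 5.0 cap 21.3
```

```bash
python3 -c "
from bench import hand_in; print(hand_in())"
```

```text
the job is handed in; nothing more can be done
None
```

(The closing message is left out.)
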